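# Turn the coin carousel to its free cup and load a coin tube

### The job

Turn the coin carousel by pressing lightly on its bare wooden rim and pushing the rim round, not touching the rack or the tubes on it, until the empty red cup faces the red pointer on the base. Then pick up the loose coin tube with the red cap, seat it upright and fully down in the red cup, and let go with the cup still at the pointer. Be gentle (never more than about 15 N on the rim, or on the tube as you seat it) and leave everything else on the table where it is.

Things in the scene. Friction and masses are not known exactly. Their poses are not given: they have to be found in the camera images.
- axle (a point): Point on the carousel's upright axis, 36 mm above its underside: the nominal height of the rim's top face. z up, x away from the red pointer. The wooden rim plate is 280 mm across, 8 mm thick; a white rack 172 mm across covers its middle, so the bare flat band lies 86 to 140 mm from here: press at about 125 mm.
- rim: Wooden rim plate, fast on the rack (they turn together); origin on the axis at the underside. Warped: its top may be 12 mm above or below nominal where pressed, changing as it turns, the high side not known: feel for it. Sprung: gives 1 mm per 7 N. Turning takes about 3 N sideways at 125 mm. Friction on fingers 0.5 or more: pressing down 8 to 11 N drags it; over 15 N strains it. No spring-back.
- spindle (a joint): Turning angle of the rack and rim in rad, counter-clockwise from above. At 0 and at any whole turn (6.283) the red cup faces the pointer. It turns freely both ways, several turns.
- rack: White rack turning with the rim, not to be touched by the robot: disc 172 mm across, top 42 mm above the underside; six cups 30 mm high, 60 mm from the axis, every 60 degrees. Five grey cups hold fixed tubes 32 mm across, tops up to 103 mm above the underside; the red one is empty, on the rack's -x axis. Origin on the axis at the underside.
- cup (a point): Centre of the mouth of the empty red cup, 72 mm above the carousel's underside. Bore 34 mm across, outside 42 mm, 25 mm deep. The rack with the cup floats on springs: it sinks 1 mm per 3 N pressed on it and comes back up.
- front (a point): Where cup lies when the cup faces the pointer: 60 mm from the axis on the side of the red pointer, a tab 30 x 16 x 12 mm that stands on the table just outside the rim.
- base: Grey round base of the carousel with its red pointer tab towards its -x. Origin at the centre of its underside, on the table.
- tube_center (a point): Centre of the loose coin tube, half-way up: a brass-coloured upright cylinder 30 mm across and 75 mm tall with a red cap (top 8 mm, same width) and a slightly tapered foot, about 150 g, standing on the table to the left or right of the carousel. Seated fully down it is 12.5 mm above cup.
- tube: The same loose coin tube; origin at the centre of its underside.
- jar: Small amber jar, 44 mm across, 70 mm tall, bystander; stands on the other side of the carousel from the tube. Origin under its centre.
- apple_red: Red apple, 74 mm across, 68 mm tall, bystander. Origin under its centre.
- apple_gold: Orange apple, 74 mm across, 68 mm tall, bystander. Origin under its centre.
- mug: White mug, 80 mm across, 85 mm tall, handle at its +y, bystander. Origin under its centre.
- capsules: Stack of four white coin capsules, 40 mm across, 28 mm tall, bystander. Origin under its centre.
- saucer: Blue saucer, 140 mm across, 18 mm tall, bystander. Origin under its centre.

How it is judged:
By the outcome, as a careful person would: the job done as asked, in the order asked, and still so for the second after the job is handed in, with the robot touching nothing.
It also fails if it takes over 72 s, if anything falls off the work surface, if the arm or the gripper's body presses on something with over 40 N, if the wrist force passes 120 N, or if a joint passes its speed limit or range.

### The arm

A 6-joint arm with a two-finger parallel gripper is mounted at the origin on the work surface. World frame = base frame: x ahead of the robot, y to its left, z up, the work surface at z = 0. Lengths are in m, angles in rad, forces in N, time in s.
With the tool pointing down it reaches from about 0.275 to 0.825 m from the base axis. Payload 4.9 kg.
Tool frame: the origin (TCP) lies at the very end of the fingers, on their centre line; the grasp point (between the pads) lies robot.grasp_offset behind it (robot.grasp_offset is the distance from the TCP to the grasp point, in m); z points along the fingers, y is the direction in which the jaws open and shut (so a half turn about z gives the same grasp; the last joint's range is limited). The gripper opens to 85 mm and grips with 20 to 120 N. Pads are 22 mm wide; open, the fingers measure 114 mm over their backs; the gripper's body (76 mm by 85 mm) begins 54 mm behind the grasp point. The pads swing forward as they close: fully open they stand 13 mm farther back than shut.
Start: joints at [1.14, 0.326, -0.193, 1.052, 0, 1.437], TCP at [0.161, 0.526, 0.231] pointing down, gripper open.
Joint ranges: [-2.65, 2.65], [-0.97, 1.79], [-1.3, 1.35], [-1.93, 2.1], [-1.47, 1.37], [-3.14, 3.14]. Speed limits (rad/s): [2.57, 2.57, 3.14, 3.14, 3.14, 3.14].

### API

Orientations are given as a unit quaternion [x, y, z, w].
In Python, from plant import robot, read_camera gives the robot as it stands. The module is installed in compiled form; this text tells all that it offers.
- The arm moves only by the tool move_arm, never from a script. Its argument "targets" is a list that holds one entry, the list of rows, each a list of 7 numbers: the shift along the tool's x, y, z in mm, then the turn, a rotation vector about the tool's x, y, z in rad, then the finger opening in mm, from 0 to 85.4. A call has 1 to 20 rows; each row shifts and turns the commanded pose from where the row before left it, along the tool's axes as they then stand; what a row does not reach is not made up. A row lasts 1/10 s, in which the tool goes at most 50 mm and 8.59 degrees, less where a joint would pass 70% of its speed; a pose out of reach is approached as far as the arm can. A call with a gripper value outside its range is refused whole. The fingers move at their own pace and stop on an object; "squeeze" is the grip in N (left out, the last holds). Time passes only in rows, so rows that do not move let the fingers close. It gives the time, the measured TCP pose, the force and the opening at its end, in the units of the state.
- robot.get_state(): the state, without advancing time (a new reading comes with each control period).
- read_camera(name): name is "scene" or "top"; returns a dict with "frame" (400x640x3 uint8, red, green, blue), "depth" (400x640 float32, m along the optical axis (not along the pixel's ray), 0 where there is no reading), "mtx" (3x3 intrinsics, pixels), "k1" (the pictures are not rectified: a ray, as slopes to the right and down, at radius r is drawn at 1 + k1 r^2 times it, then the intrinsics apply), "xyz" and "rotation" of the camera in the world. Camera axes: x right, y up, looking along -z (the intrinsics and any distortion apply to the point x, -y, -z); pixel columns grow to the right and rows downward; lengths in m; the calibration is good to about 2 mm. A picture is of the moment at which its call begins.
- robot.sign_off(): hands the job in, once; it reports no verdict.
The state is a dict: "t": time; "joint_pos": joint angles; "dq": joint speeds; "joint_efforts": joint torques, N m; "position": TCP position; "tool_rot": TCP orientation; "force": force on the tool from outside, world axes, zero at the start; "torque": the same for the moment, N m; "finger_gap": opening from 0.0 (shut) to 1.0 (fully open).
Only numpy, scipy, OpenCV 4.12 (cv2) and the standard library are available. Lean on these libraries where they do the work, as an engineer would, in place of code of your own. Each camera call takes 0.05 s, during which the arm holds its last target.

## Working session

There is one attempt and no reset: what is moved stays moved. The work goes in short steps, Python scripts to look and compute and a tool call to move; the robot and the scene stay as the last step left them, time stands still between calls to the robot, and variables do not carry over. Pictures are saved under pics/ and viewed, and the job is handed in when it is done.

Besides the shell and the picture viewer there is one more tool, called after "Emit:" in YAML: its name, and indented under it one key for each argument. move_arm: Moves the arm, as the interface text tells. Its arguments: {"type":"object","properties":{"targets":{"type":"array","items":{"type":"array","items":{"type":"array","items":{"type":"number"}}}},"squeeze":{"type":"number"}},"required":["targets"]}

```bash
mkdir -p pics; ls
cat > h.py <<'E'
import numpy as np, cv2
from plant import robot, read_camera
def grab(n):
    return read_camera(n)
def px2w(c,u,v,d=None,z=None):
    m=c['mtx']; x,y=(u-m[0,2])/m[0,0],(v-m[1,2])/m[1,1]
    k=c['k1']; r=np.hypot(x,y); rr=r
    for _ in range(20): rr=r/(1+k*rr*rr)
    s=rr/np.where(r==0,1,r); x,y=x*s,y*s
    R=np.array(c['rotation'])
    if R.shape!=(3,3):
        from scipy.spatial.transform import Rotation; R=Rotation.from_quat(R).as_matrix()
    ray=np.stack([x,-y,-np.ones_like(x)],-1)@R.T
    p=np.array(c['xyz'])
    if d is None: d=(z-p[2])/ray[...,2]
    return p+ray*np.asarray(d)[...,None]
def cloud(c):
    v,u=np.mgrid[0:400,0:640].astype(float)
    return px2w(c,u,v,c['depth'])
E
python3 - <<'E'
from h import *
s=robot.get_state(); print(s, robot.grasp_offset)
for n in('top','scene'):
    c=grab(n); print(n,c['xyz'],c['rotation'],c['mtx'],c['k1']); cv2.imwrite(f'pics/{n}0.png',c['frame'][:,:,::-1]); np.savez(f'{n}0.npz',**c)
E
```

```text
pics
{'t': 0.0, 'joint_pos': array([ 1.13982261e+00,  3.26938626e-01, -1.93587115e-01,  1.05201389e+00,
        4.14220154e-06,  1.43658687e+00]), 'dq': array([ 0.00081523,  0.00055868,  0.00067999, -0.00105225,  0.00021676,
       -0.00033922]), 'joint_efforts': array([-7.55416513e-04, -4.43401551e+01,  2.62442458e+01,  1.53771898e-02,
       -3.20092058e-04,  1.86555462e-05]), 'position': array([0.16057975, 0.52542075, 0.23050348]), 'tool_rot': array([ 1.47838177e-01,  9.89011180e-01, -8.36501591e-04, -2.45045169e-04]), 'force': array([-0.2306391 ,  0.12933758,  0.45364628]), 'torque': array([0.03300058, 0.0541171 , 0.01994591]), 'finger_gap': 1.0001994405928083} 0.0187
top [ 0.31352013 -0.09350561  1.41133649] [ 0.07038875 -0.06499331 -0.69988116  0.70780481] [[508.00340045   0.         319.11918631]
 [  0.         508.00340045 199.3924463 ]
 [  0.           0.           1.        ]] -0.01235178571713334
scene [1.38470274 0.02925718 1.39946928] [0.18413044 0.20942831 0.72960675 0.62442754] [[450.9813251    0.         327.13902251]
 [  0.         450.9813251  197.14168408]
 [  0.           0.           1.        ]] -0.01799033380927632
```

View pics/top0.png

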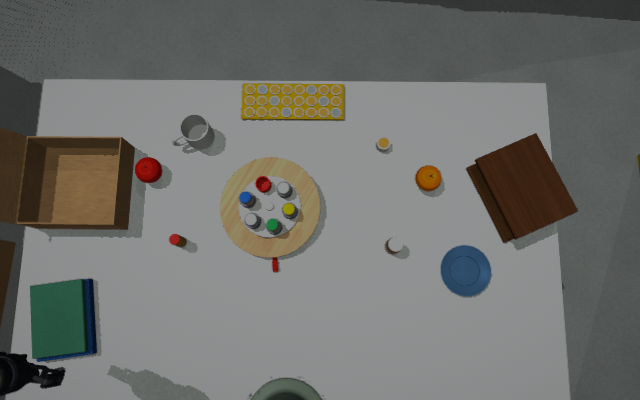

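View pics/scene0.png

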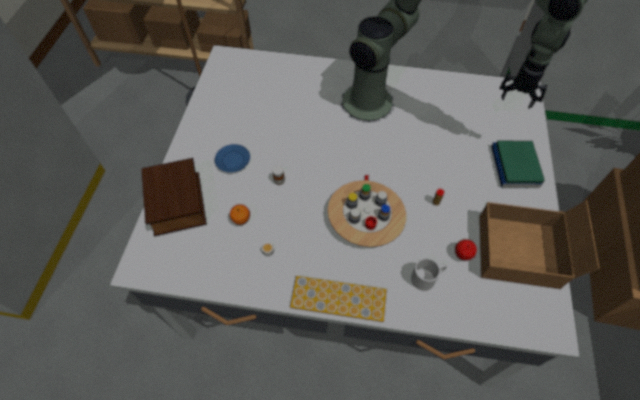

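Top view: axle about (270,207), red cup (264,184), pointer (276,265), red-capped tube (177,240), jar (395,246). The cup is about half a turn from the pointer. I'll measure the positions next.

```bash
cat > meas.py <<'E'
from h import *
def circ(P):
    A=np.c_[2*P[:,0],2*P[:,1],np.ones(len(P))]; b=(P[:,:2]**2).sum(1)
    s=np.linalg.lstsq(A,b,rcond=None)[0]; return s[:2],np.sqrt(s[2]+s[0]**2+s[1]**2)
def red(c): 
    h=cv2.cvtColor(c['frame'],cv2.COLOR_RGB2HSV); return ((h[...,0]<8)|(h[...,0]>172))&(h[...,1]>150)&(h[...,2]>70)
E
python3 - <<'E'
from meas import *
for n in('top','scene'):
    c=dict(np.load(n+'0.npz')); P=cloud(c); r=red(c)
    print(n,'table z',np.median(P[300:330,330:400,2]) if n=='top' else np.median(P[120:130,220:300,2]))
    k,l,st,ce=cv2.connectedComponentsWithStats(r.astype(np.uint8))
    for i in range(1,k):
        if st[i,4]>5:
            q=P[l==i]; print(st[i],ce[i].round(1),'med',np.median(q,0).round(4),'mean',q.mean(0).round(4),'zr',q[:,2].min().round(3),q[:,2].max().round(3))
    # rim by colour: wood, z 0.015..0.06
    h=cv2.cvtColor(c['frame'],cv2.COLOR_RGB2HSV)
    w=(h[...,0]>8)&(h[...,0]<28)&(h[...,1]>60)&(P[...,2]>.012)&(P[...,2]<.06)&(abs(P[...,0]-.4)<.25)&(abs(P[...,1])<.25)
    k,l,st,ce=cv2.connectedComponentsWithStats(w.astype(np.uint8)); i=1+np.argmax(st[1:,4]); m=(l==i)
    print('rim',st[i],ce[i])
    cs,_=cv2.findContours(m.astype(np.uint8),cv2.RETR_EXTERNAL,cv2.CHAIN_APPROX_NONE); cn=max(cs,key=len)[:,0]
    q=px2w(c,cn[:,0].astype(float),cn[:,1].astype(float),z=.036); print('circle',circ(q))
    q=P[m]; o,_=circ(px2w(c,cn[:,0].astype(float),cn[:,1].astype(float),z=.036))
    a=np.arctan2(q[:,1]-o[1],q[:,0]-o[0]); rr=np.hypot(q[:,1]-o[1],q[:,0]-o[0])
    for b in range(-180,180,30):
        s=(a>np.radians(b))&(a<np.radians(b+30))&(rr>.095)&(rr<.132); print(b,s.sum(),np.median(q[s,2]).round(4),end='; ')
    print()
E
```

```text
top table z -0.0006937164677445207
[135 157  24  26 484] [147.  169.6] med [0.6537 0.392  0.0618] mean [0.6541 0.3926 0.0609] zr 0.038 0.081
[256 176  15  15 162] [263.  183.4] med [0.6202 0.0733 0.0502] mean [0.6174 0.0716 0.0649] zr 0.036 1.411
[169 234  11  11  93] [174.3 238.9] med [0.4622 0.3005 0.0751] mean [0.4623 0.3005 0.0748] zr 0.066 0.081
[272 257   6  15  68] [274.9 264.5] med [0.4022 0.0378 0.011 ] mean [0.4022 0.0381 0.0107] zr 0.002 0.025
rim [ 220  174  100   84 3859] [271.25757968 216.91707696]
circle (array([0.54687648, 0.05372221]), np.float64(0.12983161994926884))
-180 246 0.0291; -150 270 0.0341; -120 291 0.0388; -90 284 0.0428; -60 267 0.0446; -30 77 0.0435; 0 58 0.0398; 30 242 0.0353; 60 250 0.0305; 90 280 0.0263; 120 267 0.025; 150 248 0.0255; 
scene table z -0.0022112452588819442
[365 176   3   4   8] [366.  177.5] med [0.4023 0.0356 0.0094] mean [0.4027 0.0356 0.0095] zr 0.005 0.014
[437 190   6   6  33] [439.6 192.4] med [0.47   0.2995 0.0717] mean [0.469  0.2985 0.0711] zr 0.064 0.077
[366 217  10  12  97] [370.4 222.6] med [0.614  0.0701 0.0546] mean [0.619  0.0702 0.0552] zr 0.039 0.074
[456 240  20  20 312] [465.8 249.2] med [0.6726 0.3913 0.0598] mean [0.674  0.3901 0.0624] zr 0.037 1.399
rim [ 328  180   78   58 1693] [366.74424099 208.00236267]
circle (array([0.55593728, 0.05333755]), np.float64(0.11199085791775949))
-180 89 0.0272; -150 131 0.0312; -120 139 0.037; -90 150 0.0415; -60 125 0.0434; -30 14 0.0419; 0 14 0.0365; 30 129 0.0336; 60 150 0.0286; 90 140 0.0244; 120 119 0.0221; 150 108 0.0235;
```

```bash
cat >> meas.py <<'E'
def rim(c):
    P=cloud(c); h=cv2.cvtColor(c['frame'],cv2.COLOR_RGB2HSV)
    w=(h[...,0]>8)&(h[...,0]<28)&(h[...,1]>60)&(P[...,2]>.010)&(P[...,2]<.065)&(np.hypot(P[...,0]-.557,P[...,1]-.055)<.165)
    m=cv2.morphologyEx(w.astype(np.uint8),cv2.MORPH_OPEN,np.ones((3,3)))
    k,l,st,ce=cv2.connectedComponentsWithStats(m); m=(l==1+np.argmax(st[1:,4]))
    q=P[m]; A=np.c_[q[:,:2],np.ones(len(q))]; pl=np.linalg.lstsq(A,q[:,2],rcond=None)[0]
    cs,_=cv2.findContours(m.astype(np.uint8),cv2.RETR_EXTERNAL,cv2.CHAIN_APPROX_NONE); cn=max(cs,key=len)[:,0].astype(float)
    z=np.full(len(cn),.036)
    for _ in range(4):
        e=px2w(c,cn[:,0],cn[:,1],z=z); z=np.c_[e[:,:2],np.ones(len(e))]@pl
    hull=cv2.convexHull(e[:,:2].astype(np.float32))[:,0]
    o,r=circ(e)
    for _ in range(5):
        d=np.hypot(*(e[:,:2]-o).T)-r; o,r=circ(e[abs(d)<.003])
    return o,r,pl,q
E
python3 - <<'E'
from meas import *
for n in('top','scene'):
    c=dict(np.load(n+'0.npz')); o,r,pl,q=rim(c); print(n,o,r,pl, 'centre z',pl@[*o,1])
    a=np.degrees(np.arctan2(q[:,1]-o[1],q[:,0]-o[0])); rr=np.hypot(q[:,1]-o[1],q[:,0]-o[0])
    for b in range(-180,180,30):
        s=(a>b)&(a<b+30)&(rr>.115)&(rr<.135); print(b,s.sum(),np.median(q[s,2]).round(4),end='; ')
    print()
    P=cloud(c); R=red(c); k,l,st,ce=cv2.connectedComponentsWithStats(R.astype(np.uint8))
    # red cup: points near rim-top height .072, all pixels reprojected onto z=.072 for outer contour
    for i in range(1,k):
        if st[i,4]<6: continue
        m=l==i; p=np.median(P[m],0)
        if np.hypot(*(p[:2]-o))<.085: 
            t=m&(P[...,2]>.066)&(P[...,2]<.08); t=P[t]; print('cup top ring',len(t),t.mean(0),circ(t), np.degrees(np.arctan2(*(circ(t)[0]-o)[::-1])))
        elif np.hypot(*(p[:2]-o))<.2:
            t=P[m&(P[...,2]>.006)]; b=t[:,:2].mean(0); print('ptr',b,np.hypot(*(b-o)),np.degrees(np.arctan2(*(b-o)[::-1])))
        elif abs(p[1]-.3)<.03:
            cn=max(cv2.findContours(m.astype(np.uint8),0,1)[0],key=len)[:,0].astype(float)
            t=m&(P[...,2]>.071); t=P[t]; print('tube top',t.mean(0),len(t), circ(px2w(c,cn[:,0],cn[:,1],z=.075)))
E
python3 - <<'E'
import cv2
for n,(x,y) in {'top':(270,210),'scene':(370,210)}.items():
    i=cv2.imread(f'pics/{n}0.png')[y-65:y+65,x-65-40:x+65+20]; cv2.imwrite(f'pics/{n}0z.png',cv2.resize(i,None,fx=4,fy=4,interpolation=2))
E
```

```text
top [0.55931649 0.05448273] 0.13712479461426744 [ 0.06774951 -0.05736034  0.00068333] centre z 0.03545160114007739
-180 176 0.0296; -150 180 0.0349; -120 174 0.0403; -90 173 0.0443; -60 170 0.046; -30 170 0.0452; 0 159 0.042; 30 157 0.0369; 60 136 0.0305; 90 165 0.0263; 120 172 0.0246; 150 173 0.0258; 
cup top ring 58 [0.61746118 0.07054616 0.0715059 ] (array([0.61676001, 0.07129357]), np.float64(0.0186784000967904)) 16.31210993214854
tube top [0.46206146 0.30061875 0.07543776] 83 (array([0.46224145, 0.30049659]), np.float64(0.013295447049849373))
ptr [0.39922316 0.03779425] 0.16096079789745305 -174.04885831612336
scene [0.56492796 0.05325739] 0.13689655510145848 [ 0.07036346 -0.05770522 -0.00332698] centre z 0.03335007624134288
-180 64 0.0277; -150 76 0.0317; -120 84 0.0385; -90 92 0.0431; -60 99 0.0447; -30 103 0.0443; 0 103 0.0398; 30 90 0.0342; 60 91 0.0284; 90 90 0.0241; 120 80 0.0219; 150 72 0.0233; 
ptr [0.40293269 0.03505511] 0.16301469837051605 -173.58896210675584
tube top [0.47061246 0.29640871 0.07320536] 18 (array([0.47166471, 0.29782744]), np.float64(0.010908735451705452))
cup top ring 18 [0.62860522 0.06462931 0.06963519] (array([0.62298551, 0.07149652]), np.float64(0.017869688380751075)) 17.440428793477007
```

View pics/top0z.png

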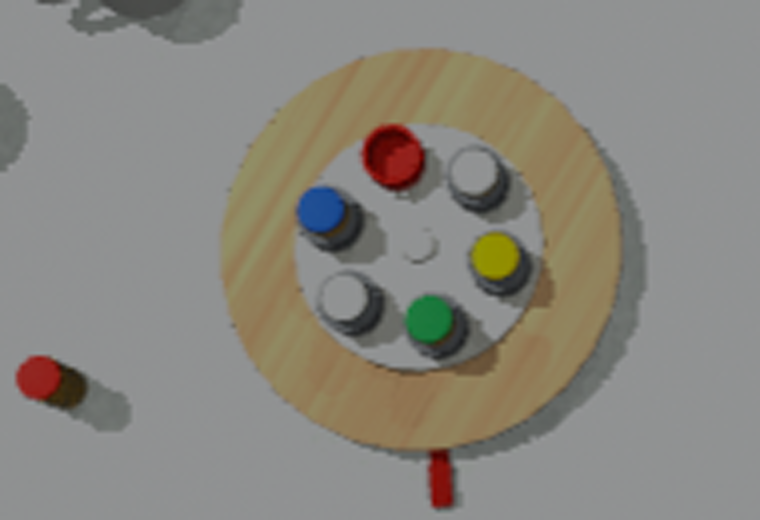

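The zoomed top view shows the red cup at crop (393,157), the hub at (418,243), the pointer at (440,480) and the loose tube at (38,378). The cup is near +16.5° and the pointer near -174°, so the turn is about +169.6° CCW. The rim's high side is near -45°. I'll hover over that spot with the fingers closed.

```bash
cat >> h.py <<'E'
from scipy.spatial.transform import Rotation as Ro
def togo(p,xang):
    s=robot.get_state(); R=Ro.from_quat(s['tool_rot']); a=np.radians(xang)
    T=Ro.from_matrix(np.array([[np.cos(a),np.sin(a),0],[np.sin(a),-np.cos(a),0],[0,0,-1]]))
    print('t',round(s['t'],2),'pos',s['position'].round(4),'q',s['joint_pos'].round(2),'F',s['force'].round(2),'gap',round(s['finger_gap'],3))
    print('turn tool rotvec',(R.inv()*T).as_rotvec().round(4))
    d=np.array(p)-s['position']
    print('shift mm in current axes',(R.inv().apply(d)*1e3).round(2),' in target axes',(T.inv().apply(d)*1e3).round(2))
E
python3 -c "
from h import *
togo([.651,-.036,.15],135)"
```

```text
t 0.1 pos [0.1606 0.5255 0.2306] q [ 1.14  0.33 -0.19  1.05 -0.    1.44] F [ 0.64  0.24 -0.37] gap 1.001
turn tool rotvec [-1.600e-03  2.000e-04  4.886e-01]
shift mm in current axes [-633.16 -393.39   81.07]  in target axes [-743.78  -50.28   80.57]
```

Emit:
move_arm:
  targets:
    - [[0, 0, 0, 0, 0, 0.122, 0], [0, 0, 0, 0, 0, 0.122, 0], [0, 0, 0, 0, 0, 0.122, 0], [0, 0, 0, 0, 0, 0.1226, 0], [-30, -2, 0, 0, 0, 0, 0], [-48, -3.2, 0, 0, 0, 0, 0], [-48, -3.2, 0, 0, 0, 0, 0], [-48, -3.2, 0, 0, 0, 0, 0], [-48, -3.2, 0, 0, 0, 0, 0], [-48, -3.2, 0, 0, 0, 0, 0], [-48, -3.2, 0, 0, 0, 0, 0], [-48, -3.2, 0, 0, 0, 0, 0], [-48, -3.2, 0, 0, 0, 0, 0], [-48, -3.2, 0, 0, 0, 0, 0], [-48, -3.2, 0, 0, 0, 0, 0], [-48, -3.2, 5, 0, 0, 0, 0], [-48, -3.2, 20, 0, 0, 0, 0], [-48, -3.2, 20, 0, 0, 0, 0], [-48, -3.2, 20, 0, 0, 0, 0], [-42, -3.2, 15, 0, 0, 0, 0]]
  squeeze: 20

```text
t: 2.1
position: [0.6482, -0.033, 0.1518]
tool_rot: [0.383, 0.924, -0.0, -0.001]
force: [-0.2, -0.2, -0.3]
finger_gap: -0.003
```

```bash
python3 -c "
from h import *
togo([.651,-.036,.15],135)
for n in('top','scene'):
    c=grab(n); cv2.imwrite(f'pics/{n}1.png',c['frame'][:,:,::-1]); np.savez(f'{n}1.npz',**c)
    P=cloud(c); print(n,P.shape)
    i=c['frame'][130:330,150:450,::-1] if n=='top' else c['frame'][100:300,250:550,::-1]
    cv2.imwrite(f'pics/{n}1z.png',cv2.resize(i,None,fx=2.6,fy=2.6,interpolation=2))
togo([.651,-.036,.15],135)
"
```

```text
t 2.1 pos [ 0.6482 -0.033   0.1518] q [-0.16  0.57 -0.02  0.98 -0.    0.62] F [-0.21 -0.17 -0.3 ] gap -0.003
turn tool rotvec [-0.0009 -0.0013 -0.0008]
shift mm in current axes [-4.1  -0.19  1.81]  in target axes [-4.1  -0.19  1.82]
top (400, 640, 3)
scene (400, 640, 3)
t 2.2 pos [ 0.6488 -0.0355  0.1497] q [-0.17  0.57 -0.02  0.98 -0.    0.62] F [-0.14  0.31 -0.33] gap 0.003
turn tool rotvec [-0.0028 -0.0018 -0.0053]
shift mm in current axes [-1.93  1.2  -0.32]  in target axes [-1.94  1.2  -0.31]
```

View pics/top1z.png

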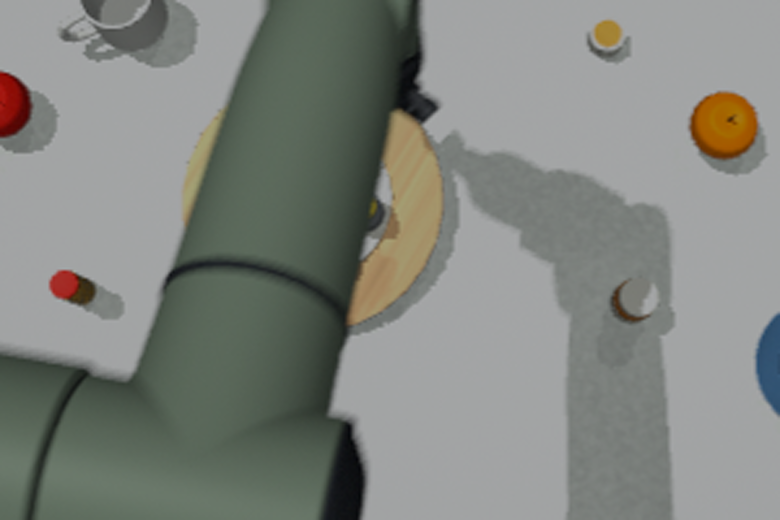

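View pics/scene1z.png

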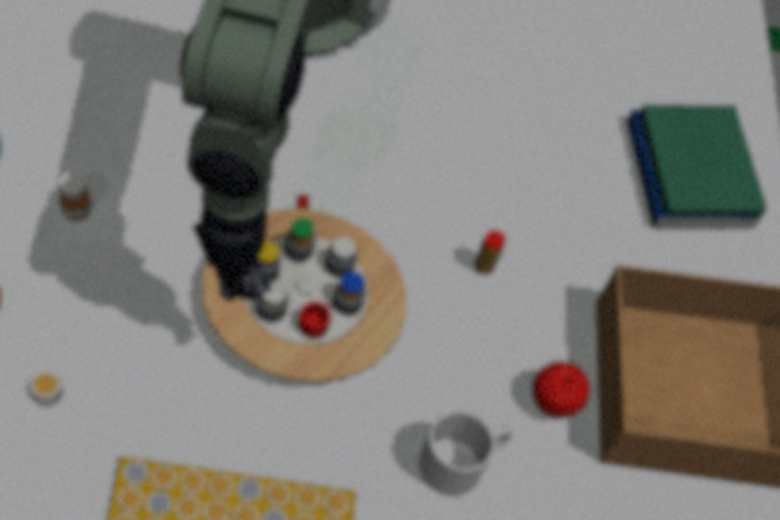

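Top: the arm hides most of the carousel, and a fingertip shows at crop (427,105). Scene: the closed fingertips are at about crop (235,297), above the rim near the yellow tube. I'll project the TCP into both views to check the calibration.

```bash
cat >> h.py <<'E'
def proj(c,p):
    R=np.array(c['rotation']); R=Ro.from_quat(R).as_matrix() if R.shape!=(3,3) else R
    q=R.T@(np.array(p)-c['xyz']); x,y=q[0]/-q[2],-q[1]/-q[2]; s=1+c['k1']*(x*x+y*y)
    return np.array([c['mtx'][0,0]*x*s+c['mtx'][0,2],c['mtx'][1,1]*y*s+c['mtx'][1,2]])
E
python3 -c "
from h import *
p=[.6488,-.0355,.1497]
for n,o in(('scene',(250,100)),('top',(150,130))):
    c=dict(np.load(n+'1.npz'));u=proj(c,p);print(n,u)
    x,y=u.astype(int); i=np.ascontiguousarray(c['frame'][y-40:y+40,x-50:x+50,::-1]); i=cv2.resize(i,None,fx=6,fy=6,interpolation=2)
    q=((u-[x-50,y-40]+.5)*6).astype(int); cv2.circle(i,tuple(map(int,q)),4,(0,255,0),1); cv2.imwrite(f'pics/p_{n}.png',np.clip(i*1.8,0,255).astype(np.uint8))
"
```

```text
scene [339.32921901 211.74212857]
top [301.26758575 164.60396688]
```

View pics/p_scene.png

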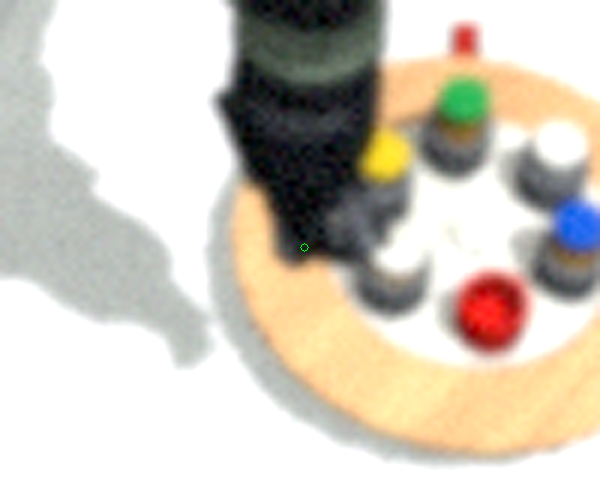

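View pics/p_top.png

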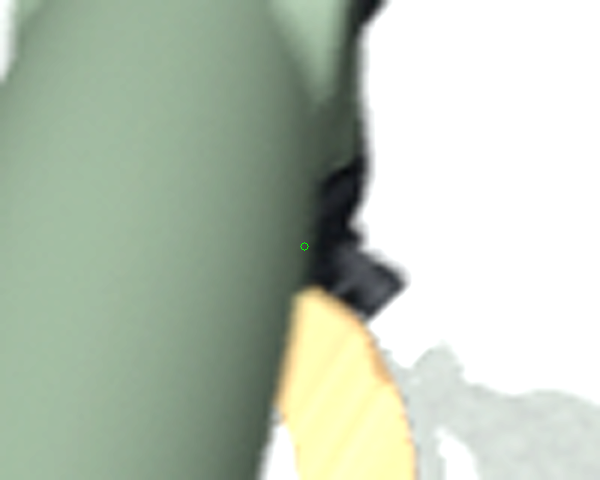

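The projection fits the top camera. The scene camera reads about 4–5 mm too far in +x, so I'll use the top camera for positions. Now descending.

Emit:
move_arm:
  targets:
    - [[0, 0, 40, 0, 0, 0, 0], [0, 0, 35, 0, 0, 0, 0], [0, 0, 15, 0, 0, 0, 0], [0, 0, 6, 0, 0, 0, 0], [0, 0, 2, 0, 0, 0, 0], [0, 0, 0, 0, 0, 0, 0]]

```text
t: 2.8
position: [0.6488, -0.031, 0.0572]
tool_rot: [0.383, 0.924, 0.0, 0.001]
force: [0.4, -0.6, 0.4]
finger_gap: 0.001
```

Emit:
move_arm:
  targets:
    - [[0, 0, 0, 0, 0, 0, 0], [0, 0, 0, 0, 0, 0, 0]]

```text
t: 3.0
position: [0.6487, -0.0312, 0.0572]
tool_rot: [0.383, 0.924, 0.0, 0.001]
force: [-0.2, 0.5, 0.4]
finger_gap: -0.001
```

Emit:
move_arm:
  targets:
    - [[0, 0, 2, 0, 0, 0, 0], [0, 0, 2, 0, 0, 0, 0], [0, 0, 2, 0, 0, 0, 0], [0, 0, 1.5, 0, 0, 0, 0], [0, 0, 0, 0, 0, 0, 0]]

```text
t: 3.5
position: [0.6474, -0.0311, 0.0478]
tool_rot: [0.383, 0.924, -0.0, -0.0]
force: [-1.0, 0.1, 0.4]
finger_gap: 0.002
```

Emit:
move_arm:
  targets:
    - [[0, 0, 0.7, 0, 0, 0, 0], [0, 0, 0.7, 0, 0, 0, 0], [0, 0, 0, 0, 0, 0, 0]]

```text
t: 3.8
position: [0.6479, -0.0312, 0.0469]
tool_rot: [0.383, 0.924, -0.0, 0.0]
force: [0.2, -0.3, 1.3]
finger_gap: -0.003
```

Emit:
move_arm:
  targets:
    - [[0, 0, 0.5, 0, 0, 0, 0], [0, 0, 0, 0, 0, 0, 0]]

```text
t: 4.0
position: [0.648, -0.0312, 0.0465]
tool_rot: [0.383, 0.924, -0.0, 0.0]
force: [-0.6, -1.0, 1.3]
finger_gap: 0.003
```

Emit:
move_arm:
  targets:
    - [[0, 0, 0.6, 0, 0, 0, 0], [0, 0, 0.4, 0, 0, 0, 0], [0, 0, 0, 0, 0, 0, 0]]

```text
t: 4.3
position: [0.6482, -0.0313, 0.0456]
tool_rot: [0.383, 0.924, -0.0, 0.0]
force: [0.0, -0.9, 3.9]
finger_gap: 0.003
```

Emit:
move_arm:
  targets:
    - [[0, 0, 0.5, 0, 0, 0, 0], [0, 0, 0.3, 0, 0, 0, 0], [0, 0, 0, 0, 0, 0, 0]]

```text
t: 4.6
position: [0.6483, -0.0314, 0.0449]
tool_rot: [0.383, 0.924, -0.0, 0.001]
force: [0.5, -1.5, 4.9]
finger_gap: 0.002
```

Emit:
move_arm:
  targets:
    - [[0, 0, 0.5, 0, 0, 0, 0], [0, 0, 0.1, 0, 0, 0, 0], [0, 0, 0, 0, 0, 0, 0]]

```text
t: 4.9
position: [0.6484, -0.0315, 0.0444]
tool_rot: [0.383, 0.924, -0.0, 0.001]
force: [0.3, -2.4, 5.4]
finger_gap: -0.003
```

Emit:
move_arm:
  targets:
    - [[0, 0, 0.4, 0, 0, 0, 0], [0, 0, 0.2, 0, 0, 0, 0], [0, 0, 0, 0, 0, 0, 0]]

```text
t: 5.2
position: [0.6485, -0.0315, 0.0439]
tool_rot: [0.383, 0.924, -0.0, 0.001]
force: [1.0, -1.8, 6.2]
finger_gap: -0.0
```

Emit:
move_arm:
  targets:
    - [[0, 0, 0.4, 0, 0, 0, 0], [0, 0, 0.3, 0, 0, 0, 0], [0, 0, 0, 0, 0, 0, 0], [0, 0, 0, 0, 0, 0, 0]]

```text
t: 5.6
position: [0.6487, -0.0316, 0.0434]
tool_rot: [0.383, 0.924, -0.0, 0.001]
force: [0.8, -2.3, 7.8]
finger_gap: 0.001
```

Emit:
move_arm:
  targets:
    - [[0.02, 2.2, 0.2, 0, 0, -0.0175, 0], [0.07, 4.3, 0.1, 0, 0, -0.035, 0], [0.07, 4.3, 0, 0, 0, -0.035, 0], [0.07, 4.3, 0, 0, 0, -0.035, 0], [0.07, 4.3, 0, 0, 0, -0.035, 0]]

```text
t: 6.1
position: [0.661, -0.0172, 0.0431]
tool_rot: [0.308, 0.951, -0.001, 0.001]
force: [0.2, -2.5, 7.7]
finger_gap: -0.003
```

```bash
cat >> h.py <<'E'
O=np.array([.5595,.0545])
def rs():
    s=robot.get_state(); d=s['position'][:2]-O; f=np.arctan2(d[1],d[0]); F=s['force']
    x=Ro.from_quat(s['tool_rot']).as_matrix()
    print('t',round(s['t'],2),'r',np.hypot(*d).round(4),'phi',np.degrees(f).round(2),'z',s['position'][2].round(4),'Frad,tan,z',(F[0]*np.cos(f)+F[1]*np.sin(f)).round(2),(-F[0]*np.sin(f)+F[1]*np.cos(f)).round(2),F[2].round(2),'xang',np.degrees(np.arctan2(x[1,0],x[0,0])).round(1),'zax',x[:,2].round(3),'q',s['joint_pos'].round(2))
E
python3 -c "
from h import *
rs()"
```

```text
t 6.1 r 0.1242 phi -35.24 z 0.0431 Frad,tan,z 1.59 -1.94 7.67 xang 144.1 zax [ 0.001 -0.002 -1.   ] q [-0.14  0.69 -0.1   0.78 -0.    0.49]
```

Emit:
move_arm:
  targets:
    - [[0.17, 6.5, 0.2, 0, 0, -0.0524, 0], [0.17, 6.5, 0, 0, 0, -0.0524, 0], [0.17, 6.5, 0, 0, 0, -0.0524, 0], [0.17, 6.5, 0, 0, 0, -0.0524, 0], [0.17, 6.5, 0, 0, 0, -0.0524, 0], [0.17, 6.5, 0, 0, 0, -0.0524, 0]]

```text
t: 6.7
position: [0.6787, 0.0176, 0.0428]
tool_rot: [0.155, 0.988, -0.001, 0.001]
force: [-0.2, -3.8, 7.1]
finger_gap: 0.0
```

```bash
python3 -c "
from h import *
rs()
c=grab('scene');i=cv2.resize(c['frame'][130:270,280:460,::-1],None,fx=4,fy=4,interpolation=2);cv2.imwrite('pics/s2.png',i)"
```

```text
t 6.7 r 0.1248 phi -17.19 z 0.0428 Frad,tan,z 0.94 -3.68 7.12 xang 162.1 zax [ 0.001 -0.002 -1.   ] q [-0.08  0.72 -0.04  0.81 -0.    0.23]
```

View pics/s2.png

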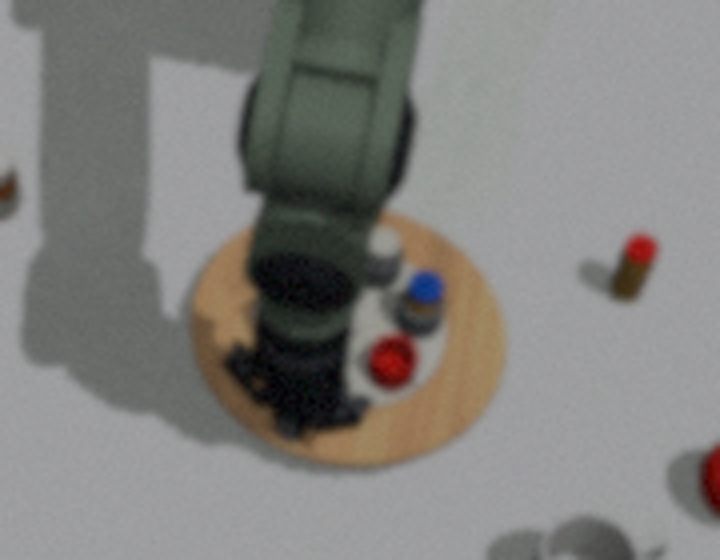

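Scene: the tool presses at (300,425) and the red cup has moved to (393,362), so the rim is being dragged. Next I'll measure how far it has turned.

```bash
cat >> meas.py <<'E'
def cup(c,o):
    m=red(c); k,l,st,ce=cv2.connectedComponentsWithStats(m.astype(np.uint8)); best=None
    for i in range(1,k):
        if st[i,4]<15: continue
        cn=max(cv2.findContours((l==i).astype(np.uint8),0,1)[0],key=len)[:,0].astype(float)
        (u,v),rad=cv2.minEnclosingCircle(cn.astype(np.float32)); p=px2w(c,np.array(ce[i][0]),np.array(ce[i][1]),z=.065)[:2]
        if np.hypot(*(p-o))<.1: print('cup',p.round(4),'r',np.hypot(*(p-o)).round(4),'ang',np.degrees(np.arctan2(*(p-o)[::-1])).round(2),'n',st[i,4])
E
python3 -c "
from meas import *
c=dict(np.load('top0.npz')); cup(c,np.array([.5593,.0545]))
c=dict(np.load('scene0.npz')); cup(c,np.array([.565,.0533]))
c=grab('scene'); cup(c,np.array([.565,.0533])); rs()
" 2>&1 || true
```

```text
cup [0.6174 0.0715] r 0.0605 ang 16.36 n 162
cup [0.6246 0.0699] r 0.0619 ang 15.58 n 97
cup [0.6099 0.0941] r 0.0606 ang 42.27 n 97
t 6.8 r 0.1247 phi -16.71 z 0.0429 Frad,tan,z 0.3 -1.3 7.16 xang 162.1 zax [ 0.002 -0.    -1.   ] q [-0.08  0.72 -0.04  0.81 -0.    0.23]
```

No slip: the cup went 26.7° for 27° of tool travel. Continuing.

Emit:
move_arm:
  targets:
    - [[0.2, 6.5, 0.15, 0, 0, -0.0524, 0], [0.27, 7.6, 0, 0, 0, -0.0611, 0], [0.27, 7.6, 0, 0, 0, -0.0611, 0], [0.27, 7.6, 0, 0, 0, -0.0611, 0], [0.27, 7.6, 0, 0, 0, -0.0611, 0], [0.27, 7.6, 0, 0, 0, -0.0611, 0]]

```text
t: 7.4
position: [0.6843, 0.0618, 0.0425]
tool_rot: [-0.023, 1.0, -0.001, 0.001]
force: [0.2, -3.3, 6.6]
finger_gap: -0.0
```

```bash
python3 -c "
from h import *
rs()"
```

```text
t 7.4 r 0.125 phi 3.33 z 0.0425 Frad,tan,z 0.01 -3.29 6.62 xang -177.3 zax [ 0.001 -0.001 -1.   ] q [-0.02  0.73 -0.02  0.82 -0.   -0.06]
```

Force is falling slightly, so I'll add some press.

Emit:
move_arm:
  targets:
    - [[0.2, 6.5, 0.4, 0, 0, -0.0524, 0], [0.27, 7.6, 0.1, 0, 0, -0.0611, 0], [0.27, 7.6, 0, 0, 0, -0.0611, 0], [0.27, 7.6, 0, 0, 0, -0.0611, 0], [0.27, 7.6, 0, 0, 0, -0.0611, 0], [0.27, 7.6, 0, 0, 0, -0.0611, 0]]

```text
t: 8.0
position: [0.6739, 0.1049, 0.0418]
tool_rot: [-0.201, 0.98, -0.001, 0.0]
force: [0.9, -2.9, 5.8]
finger_gap: -0.0
```

```bash
python3 -c "
from meas import *
c=grab('scene'); cup(c,np.array([.565,.0533])); rs()"
```

```text
t 8.05 r 0.125 phi 24.51 z 0.0418 Frad,tan,z 0.8 -0.8 5.62 xang -156.7 zax [-0.  0. -1.] q [ 0.05  0.73 -0.03  0.81  0.   -0.36]
```

Emit:
move_arm:
  targets:
    - [[0, 0, 0.4, 0, 0, 0, 0], [0.2, 6.5, 0.3, 0, 0, -0.0524, 0], [0.27, 7.6, 0.1, 0, 0, -0.0611, 0], [0.27, 7.6, 0.1, 0, 0, -0.0611, 0], [0.27, 7.6, 0.1, 0, 0, -0.0611, 0]]

```text
t: 8.55
position: [0.6592, 0.1301, 0.0409]
tool_rot: [-0.315, 0.949, -0.001, 0.0]
force: [0.0, -3.6, 5.8]
finger_gap: -0.003
```

```bash
python3 -c "
from meas import *
c=grab('scene'); cup(c,np.array([.565,.0533])); rs();i=cv2.resize(c['frame'][130:270,280:460,::-1],None,fx=4,fy=4,interpolation=2);cv2.imwrite('pics/s3.png',i)"
```

```text
t 8.6 r 0.1251 phi 37.9 z 0.0407 Frad,tan,z -0.47 -1.51 6.05 xang -143.2 zax [-0.001 -0.    -1.   ] q [ 0.09  0.71 -0.07  0.79 -0.   -0.56]
```

View pics/s3.png

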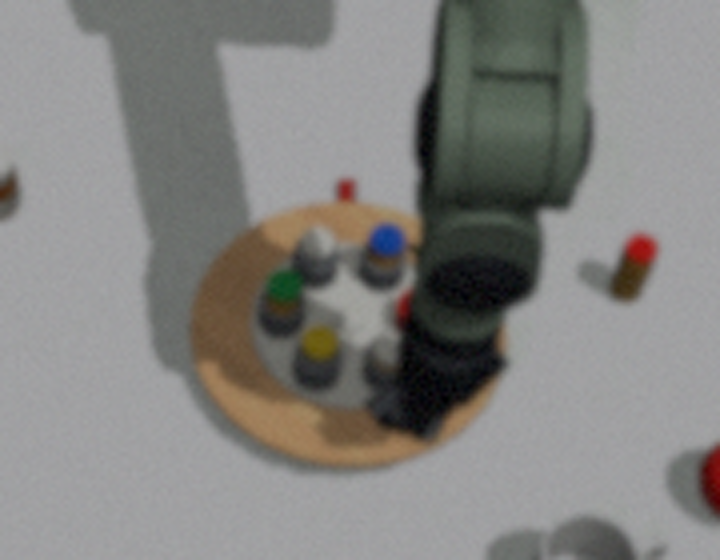

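Scene: the red cup is just hidden at about (405,310), the tool is at (405,420), and the blue tube is near the pointer, so the rim is still following. The vertical force is a bit low, so I'll press slightly more.

Emit:
move_arm:
  targets:
    - [[0, 0, 0.4, 0, 0, 0, 0], [0, 0, 0.3, 0, 0, 0, 0], [0, 0, 0, 0, 0, 0, 0]]

```text
t: 8.9
position: [0.6587, 0.131, 0.0401]
tool_rot: [-0.314, 0.95, 0.0, -0.0]
force: [-1.0, -0.2, 7.3]
finger_gap: -0.002
```

Emit:
move_arm:
  targets:
    - [[0.2, 6.5, 0.4, 0, 0, -0.0524, 0], [0.27, 7.6, 0.2, 0, 0, -0.0611, 0], [0.27, 7.6, 0.2, 0, 0, -0.0611, 0], [0.27, 7.6, 0.2, 0, 0, -0.0611, 0], [0.27, 7.6, 0.2, 0, 0, -0.0611, 0]]

```text
t: 9.4
position: [0.6332, 0.1556, 0.0392]
tool_rot: [-0.451, 0.892, -0.001, -0.0]
force: [0.9, -4.6, 7.5]
finger_gap: -0.003
```

```bash
python3 -c "
from meas import *
rs()"
```

```text
t 9.4 r 0.1251 phi 53.92 z 0.0392 Frad,tan,z -3.18 -3.5 7.52 xang -126.3 zax [ 0.001 -0.002 -1.   ] q [ 0.13  0.68 -0.13  0.76 -0.   -0.81]
```

Emit:
move_arm:
  targets:
    - [[0.4, 6.5, 0.4, 0, 0, -0.0524, 0], [0.4, 7.6, 0.2, 0, 0, -0.0611, 0], [0.4, 7.6, 0.2, 0, 0, -0.0611, 0], [0.4, 7.6, 0.2, 0, 0, -0.0611, 0], [0.4, 7.6, 0.2, 0, 0, -0.0611, 0], [0.4, 7.6, 0.2, 0, 0, -0.0611, 0]]

```text
t: 10.0
position: [0.5937, 0.1743, 0.0381]
tool_rot: [-0.603, 0.798, -0.002, 0.001]
force: [2.8, -4.3, 8.1]
finger_gap: 0.001
```

```bash
python3 -c "
from meas import *
rs()"
```

```text
t 10.0 r 0.1245 phi 74.06 z 0.0381 Frad,tan,z -3.36 -3.84 8.09 xang -105.8 zax [ 0.003 -0.002 -1.   ] q [ 0.17  0.63 -0.24  0.7  -0.   -1.13]
```

Emit:
move_arm:
  targets:
    - [[0.5, 6.5, 0.2, 0, 0, -0.0524, 0], [0.5, 7.6, 0.2, 0, 0, -0.0611, 0], [0.5, 7.6, 0.2, 0, 0, -0.0611, 0], [0.5, 7.6, 0.2, 0, 0, -0.0611, 0], [0.5, 7.6, 0.2, 0, 0, -0.0611, 0]]

```text
t: 10.5
position: [0.5578, 0.1784, 0.0374]
tool_rot: [0.714, -0.7, 0.002, -0.001]
force: [2.6, -2.6, 8.8]
finger_gap: -0.0
```

```bash
python3 -c "
from meas import *
c=grab('top'); cup(c,np.array([.5593,.0545]));c=grab('scene'); cup(c,np.array([.565,.0533])); rs();i=cv2.resize(c['frame'][130:270,280:460,::-1],None,fx=4,fy=4,interpolation=2);cv2.imwrite('pics/s4.png',i)"
```

```text
cup [0.5068 0.0821] r 0.0593 ang 152.3 n 192
cup [0.5121 0.0802] r 0.0594 ang 153.11 n 91
t 10.6 r 0.1239 phi 91.39 z 0.0372 Frad,tan,z -2.54 -1.66 9.39 xang -88.9 zax [ 0.002 -0.    -1.   ] q [ 0.18  0.58 -0.34  0.65 -0.   -1.41]
```

View pics/s4.png

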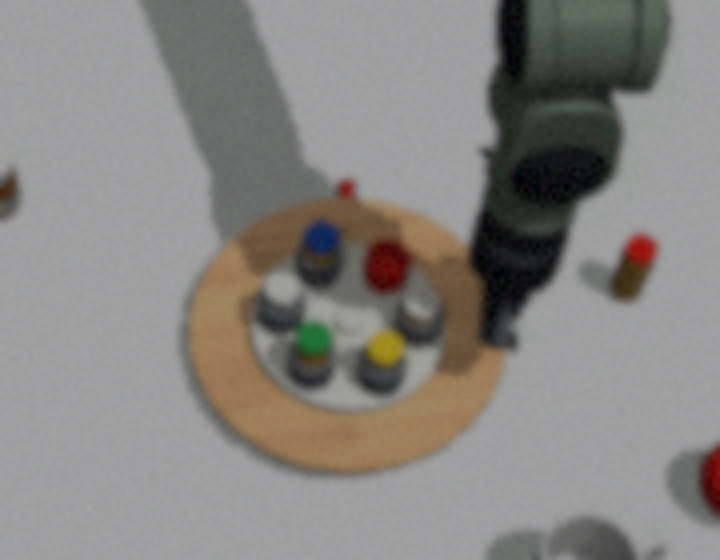

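Scene: the red cup is at (386,265) beside the pointer (346,190). It measures 152.4° against a target of about 186°, so 33.5° is left.

Emit:
move_arm:
  targets:
    - [[0.4, 6.5, 0, 0, 0, -0.0524, 0], [0.4, 7.6, 0.1, 0, 0, -0.0611, 0], [0.4, 7.6, 0.1, 0, 0, -0.0611, 0], [0.4, 7.6, 0.1, 0, 0, -0.0611, 0], [0.4, 7.6, 0.1, 0, 0, -0.0611, 0], [0.4, 7.6, 0.1, 0, 0, -0.0611, 0], [0.3, 6.5, 0, 0, 0, -0.0524, 0], [0.1, 4, 0, 0, 0, -0.0325, 0]]

```text
t: 11.4
position: [0.5052, 0.1647, 0.037]
tool_rot: [0.851, -0.526, 0.002, -0.002]
force: [2.7, 0.0, 8.7]
finger_gap: 0.005
```

```bash
python3 -c "
from meas import *
c=grab('top'); cup(c,np.array([.5593,.0545]));np.savez('top5.npz',**c);c=grab('scene'); cup(c,np.array([.565,.0533])); rs()
o,r,pl,q=rim(dict(np.load('top5.npz')));print(o,r)"
```

```text
cup [0.5001 0.0566] r 0.0592 ang 177.95 n 189
cup [0.5066 0.055 ] r 0.0584 ang 178.37 n 105
t 11.5 r 0.1229 phi 116.39 z 0.0369 Frad,tan,z -2.85 -1.87 8.97 xang -63.5 zax [ 0.004  0.001 -1.   ] q [ 0.18  0.5  -0.49  0.58  0.   -1.86]
[0.55998455 0.05364238] 0.13741472300782587
```

```bash
cat >> meas.py <<'E'
def ptr(c,o):
    h=cv2.cvtColor(c['frame'],cv2.COLOR_RGB2HSV); m=((h[...,0]<10)|(h[...,0]>170))&(h[...,1]>110)
    k,l,st,ce=cv2.connectedComponentsWithStats(m.astype(np.uint8))
    for i in range(1,k):
        v,u=np.nonzero(l==i)
        if len(v)<5: continue
        p=px2w(c,u.astype(float),v.astype(float),z=np.full(len(u),.010))[:,:2]
        b=p.mean(0); d=np.hypot(*(b-o))
        if .13<d<.2:
            w,V=np.linalg.eigh(np.cov(p.T)); x=V[:,1]*np.sign(V[0,1])
            print('ptr',b.round(4),'d',d.round(4),'ang',(np.degrees(np.arctan2(*(b-o)[::-1]))%360).round(2),'axis dir',np.degrees(np.arctan2(x[1],x[0])).round(2)%180, np.sqrt(w*12).round(4),len(v))
E
python3 -c "
from meas import *
for f,o in(('top0',[.5593,.0545]),('top0',[.5597,.054]),('top5',[.5597,.054]),('scene0',[.565,.0533])):
    ptr(dict(np.load(f+'.npz')),np.array(o)); cup(dict(np.load(f+'.npz')),np.array(o))
"
```

```text
ptr [0.4032 0.0387] d 0.1569 ang 185.77 axis dir 5.81 [0.0144 0.0396] 77
cup [0.6174 0.0715] r 0.0605 ang 16.36 n 162
ptr [0.4032 0.0387] d 0.1572 ang 185.57 axis dir 5.81 [0.0144 0.0396] 77
cup [0.6174 0.0715] r 0.0603 ang 16.92 n 162
ptr [0.4036 0.039 ] d 0.1568 ang 185.49 axis dir 6.27 [0.0142 0.0398] 76
cup [0.5001 0.0566] r 0.0597 ang 177.48 n 189
ptr [0.4046 0.0361] d 0.1613 ang 186.14 axis dir 10.31 [0.0107 0.0223] 14
cup [0.6246 0.0699] r 0.0619 ang 15.58 n 97
```

Target is about 185.7° and the cup is at 177.5°, so 8.2° is left.

Emit:
move_arm:
  targets:
    - [[0.2, 5, 0, 0, 0, -0.04, 0], [0.2, 5.5, 0, 0, 0, -0.044, 0], [0.1, 4, 0, 0, 0, -0.032, 0], [0, 2, 0, 0, 0, -0.016, 0], [0, 0, 0, 0, 0, 0, 0]]

```text
t: 12.0
position: [0.4912, 0.1563, 0.037]
tool_rot: [0.883, -0.469, 0.002, -0.002]
force: [2.8, 0.3, 8.8]
finger_gap: 0.001
```

```bash
python3 -c "
from meas import *
c=grab('top'); cup(c,np.array([.5597,.054]));cup(c,np.array([.5593,.0545]));np.savez('top6.npz',**c);c=grab('scene'); cup(c,np.array([.565,.0533])); rs()
o,r,pl,q=rim(dict(np.load('top6.npz')));print(o,r)"
```

```text
cup [0.5003 0.0486] r 0.0596 ang -174.77 n 188
cup [0.5003 0.0486] r 0.0593 ang -174.25 n 188
cup [0.5055 0.0469] r 0.0598 ang -173.9 n 106
t 12.1 r 0.1226 phi 123.85 z 0.0369 Frad,tan,z -2.0 -1.21 8.97 xang -56.0 zax [ 0.004  0.001 -1.   ] q [ 0.16  0.48 -0.53  0.56  0.   -2.  ]
[0.56219208 0.04983761] 0.13397759058063038
```

Cup at 185.2–185.7°, matching the pointer. Lifting straight off.

Emit:
move_arm:
  targets:
    - [[0, 0, -1, 0, 0, 0, 0], [0, 0, -2, 0, 0, 0, 0], [0, 0, -5, 0, 0, 0, 0], [0, 0, -15, 0, 0, 0, 0], [0, 0, -35, 0, 0, 0, 0], [0, 0, -40, 0, 0, 0, 0], [0, 0, -35, 0, 0, 0, 0], [0, 0, 0, 0, 0, 0, 85]]

```text
t: 12.9
position: [0.4907, 0.1567, 0.1726]
tool_rot: [0.883, -0.469, 0.002, -0.002]
force: [0.3, 0.1, 0.1]
finger_gap: 0.155
```

```bash
python3 -c "
from meas import *
c=grab('top'); cv2.imwrite('pics/t7.png',cv2.resize(c['frame'][150:310,140:350,::-1],None,fx=3.7,fy=3.7,interpolation=2)); o,r,pl,q=rim(c);print(o,r); cup(c,np.array([.5597,.054]));cup(c,np.array([.5593,.0545]));ptr(c,np.array([.5597,.054]));np.savez('top7.npz',**c)
c=grab('scene'); np.savez('scene7.npz',**c);cup(c,np.array([.565,.0533])); ptr(c,np.array([.565,.0533]));rs();print(robot.get_state()['position'])
P=cloud(dict(np.load('top7.npz')));c=dict(np.load('top7.npz'));R=red(c)
t=R&(P[...,2]>.066)&(np.hypot(P[...,0]-.462,P[...,1]-.3)<.04);print('tubetop',P[t].mean(0))
t=R&(P[...,2]>.066)&(np.hypot(P[...,0]-.5,P[...,1]-.048)<.04);print('cup top',P[t].mean(0),circ(P[t]),t.sum())
"
```

```text
[0.56005184 0.05372858] 0.1374463669957821
cup [0.5004 0.0487] r 0.0596 ang -174.85 n 187
cup [0.5004 0.0487] r 0.0592 ang -174.33 n 187
ptr [0.4035 0.0391] d 0.1569 ang 185.45 axis dir 6.04 [0.0144 0.0396] 77
cup [0.5048 0.0468] r 0.0605 ang -173.82 n 104
ptr [0.4008 0.0354] d 0.1652 ang 186.23 axis dir 40.6 [0.0083 0.0143] 7
t 13.0 r 0.1241 phi 125.03 z 0.1687 Frad,tan,z -0.1 -0.68 -0.59 xang -56.0 zax [-0.001  0.001 -1.   ] q [ 0.16  0.31 -0.39  0.87  0.   -2.  ]
[0.48827822 0.15610794 0.16867518]
tubetop [nan nan nan]
cup top [0.49874813 0.04940309 0.07121865] (array([0.50021513, 0.04804596]), np.float64(0.01844322899424328)) 62<string>:6: RuntimeWarning: Mean of empty slice.
  ret = um.true_divide(
```

View pics/t7.png

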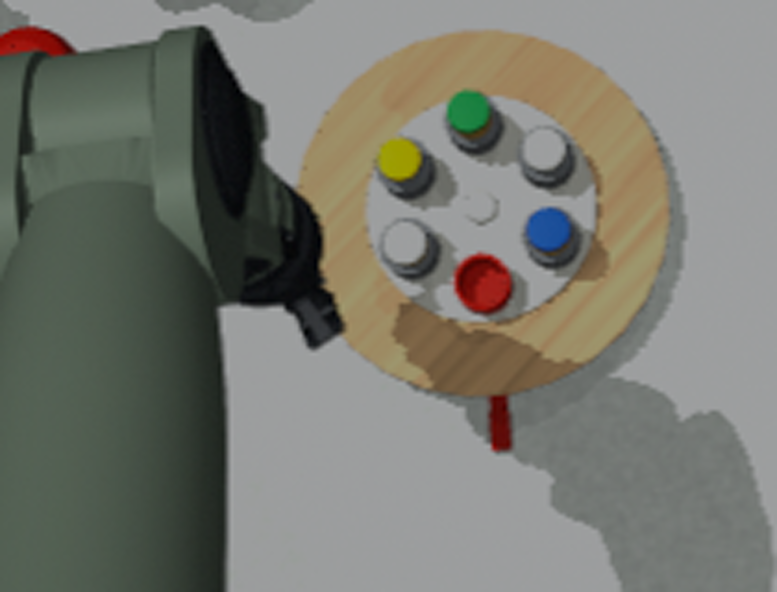

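Top view: the red cup (482,283) lines up with the hub (480,207) and the pointer (500,425). The cup is at 185.2–185.7° against 185.5° for the pointer, and the scene camera agrees (186.2° for both). Next is the tube.

```bash
python3 -c "
from h import *
togo([.4622,.3005,.15],-84.5)"
```

```text
t 13.0 pos [0.4883 0.1561 0.1687] q [ 0.16  0.31 -0.39  0.87  0.   -2.  ] F [ 0.62  0.31 -0.59] gap 0.329
turn tool rotvec [3.000e-04 8.000e-04 4.978e-01]
shift mm in current axes [-134.25  -59.18   18.78]  in target axes [-146.23   12.12   18.68]
```

Emit:
move_arm:
  targets:
    - [[0, 0, 0, 0, 0, 0.1245, 85], [0, 0, 0, 0, 0, 0.1245, 85], [0, 0, 0, 0, 0, 0.1245, 85], [0, 0, 0, 0, 0, 0.1245, 85], [-20, 2, 0, 0, 0, 0, 85], [-40, 3, 0, 0, 0, 0, 85], [-45, 4, 10, 0, 0, 0, 85], [-31, 2, 8, 0, 0, 0, 85], [-10, 1, 0, 0, 0, 0, 85], [0, 0, 0, 0, 0, 0, 85], [0, 0, 0, 0, 0, 0, 85]]

```text
t: 14.1
position: [0.4625, 0.299, 0.1498]
tool_rot: [0.74, -0.673, -0.0, 0.001]
force: [0.4, -0.4, -0.7]
finger_gap: 0.996
```

```bash
python3 -c "
from h import *
togo([.4622,.3005,.0365],-84.5)
c=grab('scene'); cv2.imwrite('pics/s8.png',cv2.resize(c['frame'][130:250,370:530,::-1],None,fx=4,fy=4,interpolation=2))"
```

```text
t 14.1 pos [0.4625 0.299  0.1498] q [ 0.44  0.4  -0.31  0.87 -0.   -1.23] F [ 0.37 -0.44 -0.71] gap 0.996
turn tool rotvec [ 0.0019 -0.0012 -0.0008]
shift mm in current axes [-1.6200e+00 -9.0000e-02  1.1331e+02]  in target axes [ -1.48   0.12 113.31]
```

View pics/s8.png

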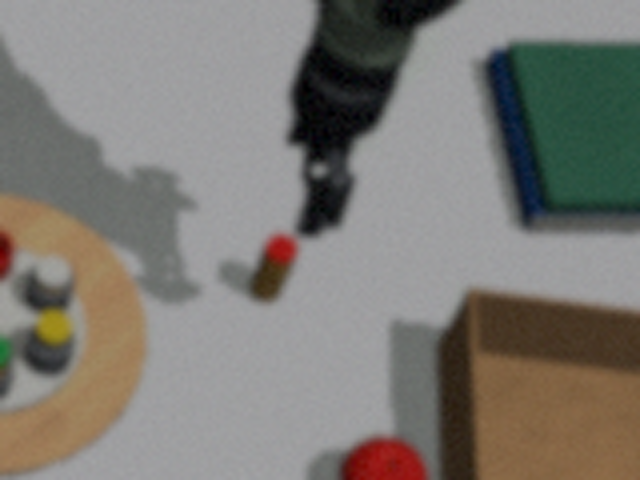

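```bash
python3 -c "
from h import *
c=grab('scene')
for p in ([.4625,.299,.163],[.51,.303,.163],[.515,.304,.163],[.4622,.3005,.075],[.4622,.3005,0]):
    u=proj(c,p); print(p,u,(u-[370,130]+.5)*4)
c=grab('top'); cv2.imwrite('pics/t8.png',cv2.resize(c['frame'][180:300,100:260,::-1],None,fx=4,fy=4,interpolation=2))
for p in ([.51,.303,.163],[.4625,.299,.163],[.4622,.3005,.075]):
    u=proj(c,p); print(p,u,(u-[100,180]+.5)*4)
"
```

```text
[0.4625, 0.299, 0.163] [445.72126975 175.93156329] [304.88507899 185.72625316]
[0.51, 0.303, 0.163] [446.76006764 187.72619485] [309.04027054 232.9047794 ]
[0.515, 0.304, 0.163] [447.04799585 189.01437802] [310.19198342 238.05751208]
[0.4622, 0.3005, 0.075] [440.43720272 190.28428819] [283.74881086 243.13715275]
[0.4622, 0.3005, 0] [435.9531347 201.5108033] [265.8125388  288.04321318]
[0.51, 0.303, 0.163] [164.44907031 215.80394635] [259.79628123 145.2157854 ]
[0.4625, 0.299, 0.163] [164.72446566 234.75644107] [260.89786264 221.02576429]
[0.4622, 0.3005, 0.075] [174.27756492 238.92886195] [299.11025967 237.71544781]
```

View pics/t8.png

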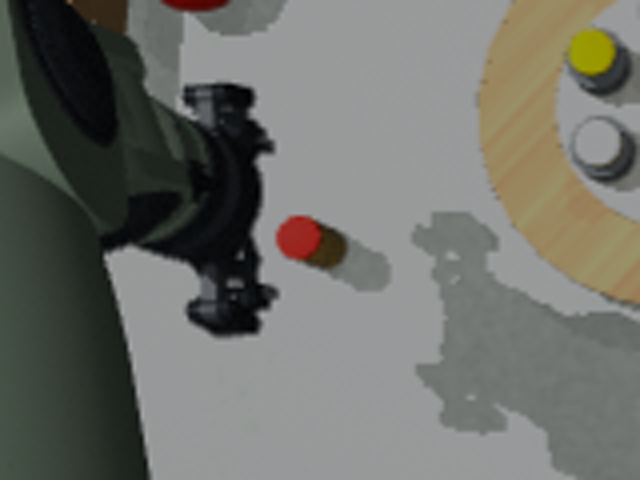

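Top: the open fingertips at (262,140) and (268,293) have their midpoint within about 1 pixel of the projection, and the tube cap is at (299,238) as predicted. Descending and grasping.

Emit:
move_arm:
  targets:
    - [[-1.5, 0, 25, 0, 0, 0, 85], [0, 0, 35, 0, 0, 0, 85], [0, 0, 30, 0, 0, 0, 85], [0, 0, 15, 0, 0, 0, 85], [0, 0, 5, 0, 0, 0, 85], [0, 0, 0, 0, 0, 0, 85]]

```text
t: 14.85
position: [0.463, 0.3007, 0.0404]
tool_rot: [0.74, -0.673, -0.0, 0.0]
force: [0.8, 0.4, -0.2]
finger_gap: 0.991
```

```bash
python3 -c "
from h import *
togo([.4622,.3005,.0365],-84.5)"
```

```text
t 14.85 pos [0.463  0.3007 0.0404] q [ 0.44  0.53 -0.42  0.62 -0.   -1.22] F [ 0.82  0.39 -0.15] gap 0.991
turn tool rotvec [ 0.0008 -0.0003 -0.0017]
shift mm in current axes [0.13 0.78 3.95]  in target axes [0.13 0.79 3.95]
```

Emit:
move_arm:
  targets:
    - [[0, 0, 3, 0, 0, 0, 85], [0, 0.7, 0, 0, 0, 0, 60], [0, 0, 0, 0, 0, 0, 45], [0, 0, 0, 0, 0, 0, 37], [0, 0, 0, 0, 0, 0, 33], [0, 0, 0, 0, 0, 0, 29], [0, 0, 0, 0, 0, 0, 25], [0, 0, 0, 0, 0, 0, 20], [0, 0, 0, 0, 0, 0, 20]]
  squeeze: 30

```text
t: 15.75
position: [0.4626, 0.3017, 0.038]
tool_rot: [0.74, -0.673, 0.0, -0.0]
force: [0.9, -0.3, 5.4]
finger_gap: 0.342
```

Emit:
move_arm:
  targets:
    - [[0, 0, -5, 0, 0, 0, 20], [0, 0, -20, 0, 0, 0, 20], [0, 0, -40, 0, 0, 0, 20], [0, 0, -45, 0, 0, 0, 20], [0, 0, -20, 0, 0, 0, 20], [0, 0, 0, 0, 0, 0, 20]]

```text
t: 16.35
position: [0.4639, 0.3024, 0.1708]
tool_rot: [0.74, -0.673, 0.001, -0.003]
force: [0.5, -0.3, -1.6]
finger_gap: 0.342
```

```bash
python3 -c "
from h import *
togo([.5005,.0482,.155],-84.5)
c=grab('scene'); cv2.imwrite('pics/s9.png',cv2.resize(c['frame'][110:260,350:530,::-1],None,fx=4,fy=4,interpolation=2))"
```

```text
t 16.35 pos [0.4639 0.3024 0.1708] q [ 0.44  0.38 -0.28  0.91  0.   -1.22] F [ 0.54 -0.27 -1.59] gap 0.342
turn tool rotvec [-0.0052  0.002  -0.0004]
shift mm in current axes [256.52 -12.04  15.37]  in target axes [256.5  -12.03  15.81]
```

View pics/s9.png

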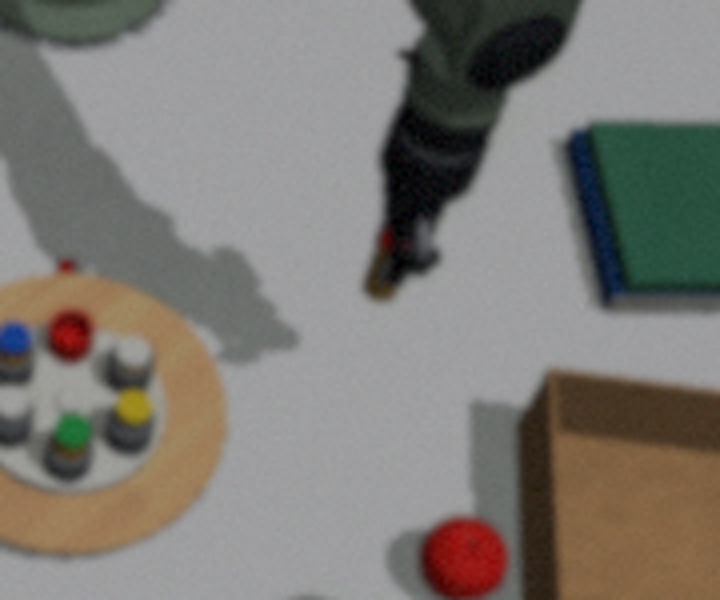

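```bash
python3 -c "
from h import *
for n in('scene','top'):
    c=grab(n); s=robot.get_state(); p=s['position']; R=Ro.from_quat(s['tool_rot']).as_matrix()
    u=proj(c,p+[0,0,.0187]); x,y=u.astype(int)
    i=cv2.resize(np.ascontiguousarray(c['frame'][y-30:y+30,x-40:x+40,::-1]),None,fx=9,fy=9,interpolation=2); i=np.clip(i*2.,0,255).astype(np.uint8)
    def dot(w,col):
        q=(proj(c,w)-[x-40,y-30]+.5)*9; cv2.circle(i,tuple(int(a) for a in q),4,col,-1)
    dot(p,(0,255,0)); dot(p+.015*R[:,1],(255,0,0)); dot(p-.015*R[:,1],(255,0,0)); dot(p+[0,0,.037],(0,255,255)); dot(p+[0,0,-.038],(255,0,255))
    cv2.imwrite(f'pics/z9{n}.png',i); print(s['position'])
"
```

```text
[0.46164922 0.30122299 0.16696973]
[0.46101334 0.3008912  0.16605285]
```

View pics/z9scene.png

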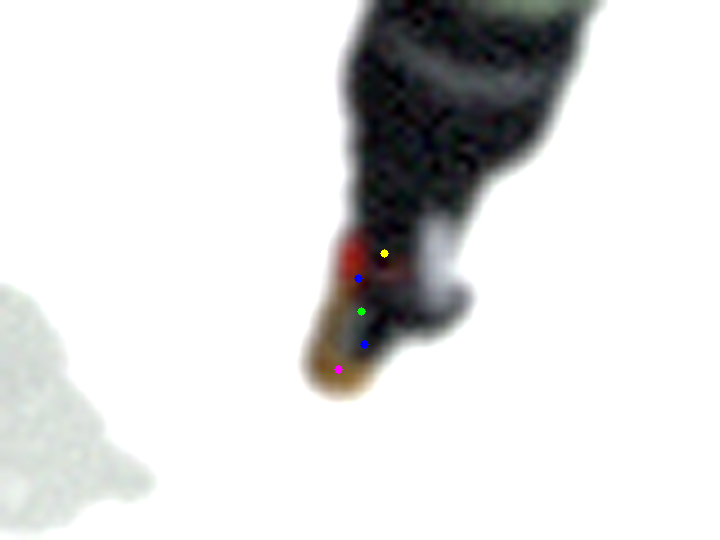

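View pics/z9top.png

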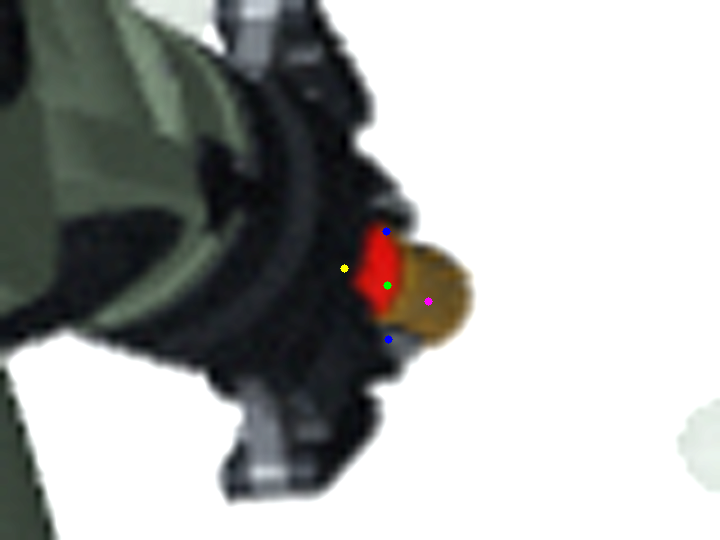

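The projected grasp point and tube foot match in both views (top foot at about (425,295), scene foot at (338,370)). The tube is centred and upright. Moving to above the cup.

```bash
python3 -c "
from h import *
togo([.5003,.0482,.165],-84.5)"
```

```text
t 16.5 pos [0.461  0.3009 0.1661] q [ 0.44  0.38 -0.29  0.9  -0.   -1.22] F [-0.57  0.12 -2.32] gap 0.345
turn tool rotvec [ 0.0027 -0.001  -0.0005]
shift mm in current axes [255.29 -15.01   1.26]  in target axes [255.29 -14.89   1.05]
```

Emit:
move_arm:
  targets:
    - [[15, -1, 0, 0, 0, 0, 20], [30, -1.5, 0, 0, 0, 0, 20], [40, -2.5, 0, 0, 0, 0, 20], [40, -2.5, 0, 0, 0, 0, 20], [40, -2.5, 0, 0, 0, 0, 20], [40, -2.5, 0, 0, 0, 0, 20], [30, -1.5, 0, 0, 0, 0, 20], [15, -1, 0, 0, 0, 0, 20], [5, 0, 0, 0, 0, 0, 20], [0, 0, 0, 0, 0, 0, 20], [0, 0, 0, 0, 0, 0, 20], [0, 0, 0, 0, 0, 0, 20]]

```text
t: 17.7
position: [0.5012, 0.0502, 0.1675]
tool_rot: [0.741, -0.672, -0.0, -0.0]
force: [-0.0, -0.3, -1.7]
finger_gap: 0.346
```

```bash
cat > z.py <<'E'
from meas import *
import sys
tag=sys.argv[1]
togo([.5003,.0482,.165],-84.5)
for n in('scene','top'):
    c=grab(n); s=robot.get_state(); p=s['position']; np.savez(f'{n}{tag}.npz',**c)
    x,y=proj(c,p+[0,0,0]).astype(int)
    i=cv2.resize(np.ascontiguousarray(c['frame'][y-30:y+30,x-40:x+40,::-1]),None,fx=9,fy=9,interpolation=2); i=np.clip(i*2.,0,255).astype(np.uint8)
    def dot(w,col):
        q=(proj(c,w)-[x-40,y-30]+.5)*9; cv2.circle(i,tuple(int(a) for a in q),4,col,-1)
    dot(p,(0,255,0)); dot(p+[0,0,-.038],(255,0,255)); dot([.5003,.0482,.072],(255,255,0))
    cv2.imwrite(f'pics/z{tag}{n}.png',i)
    cup(c,np.array([.5597,.054] if n=='top' else [.565,.0533]))
E
python3 z.py 10
```

```text
t 17.7 pos [0.5012 0.0502 0.1675] q [-0.05  0.3  -0.41  0.87  0.   -1.72] F [-0.03 -0.35 -1.74] gap 0.346
turn tool rotvec [0.0003 0.0003 0.0014]
shift mm in current axes [1.91 1.07 2.51]  in target axes [1.91 1.06 2.51]
cup [0.5076 0.0469] r 0.0578 ang -173.66 n 95
cup [0.4961 0.0403] r 0.0651 ang -167.82 n 88
```

View pics/z10scene.png

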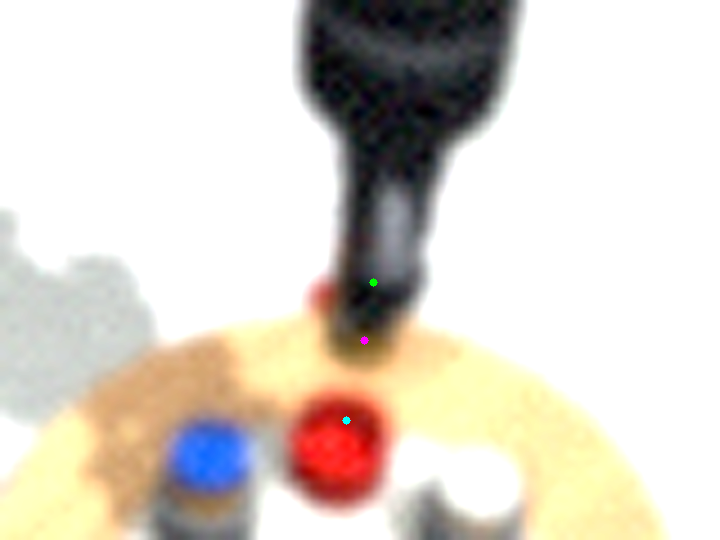

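View pics/z10top.png

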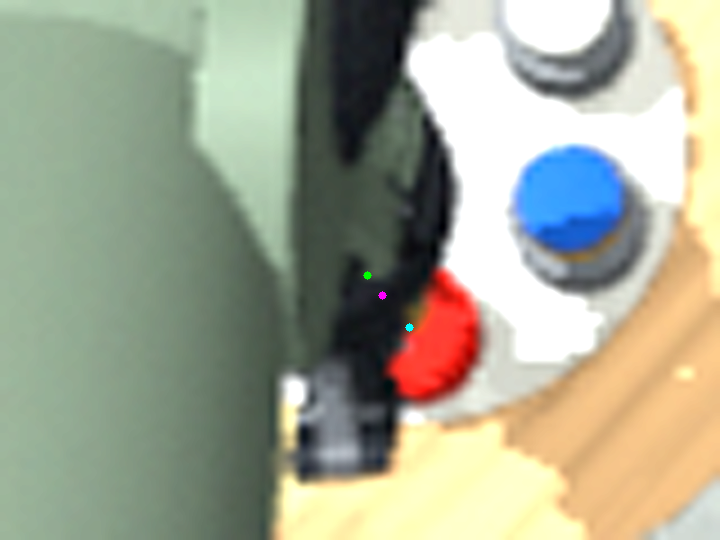

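Scene: the cup's red blob spans (290–385, 390–505), and the projected mouth centre is (346,420) against about (338,425) seen. Top: the mouth centre fits to within a pixel. The cup therefore sits about 1–3 mm further toward -y in the robot frame. I'll lower the tube to just above the mouth and compare directly.

Emit:
move_arm:
  targets:
    - [[1.5, 0.4, 10, 0, 0, 0, 20], [1.5, 0.4, 15, 0, 0, 0, 20], [0, 0, 15, 0, 0, 0, 20], [0, 0, 8, 0, 0, 0, 20], [0, 0, 0, 0, 0, 0, 20], [0, 0, 0, 0, 0, 0, 20]]

```text
t: 18.4
position: [0.501, 0.0461, 0.1197]
tool_rot: [0.74, -0.672, -0.0, 0.0]
force: [-0.0, 0.2, -1.4]
finger_gap: 0.348
```

```bash
python3 z.py 11
```

```text
t 18.4 pos [0.501  0.0461 0.1197] q [-0.06  0.35 -0.47  0.75 -0.   -1.72] F [-0.05  0.15 -1.37] gap 0.348
turn tool rotvec [ 0.0002  0.     -0.0002]
shift mm in current axes [ -2.16   0.47 -45.34]  in target axes [ -2.16   0.46 -45.34]
cup [0.5147 0.0473] r 0.0506 ang -173.25 n 61
cup [0.4928 0.0345] r 0.0697 ang -163.71 n 26
```

View pics/z11scene.png

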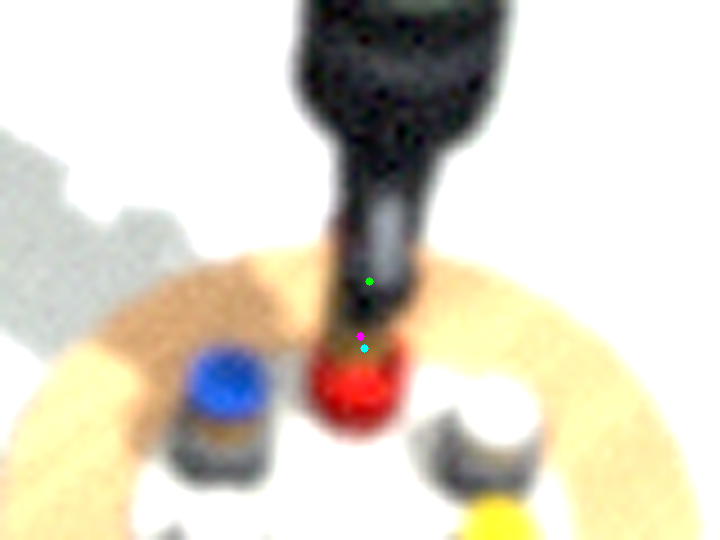

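View pics/z11top.png

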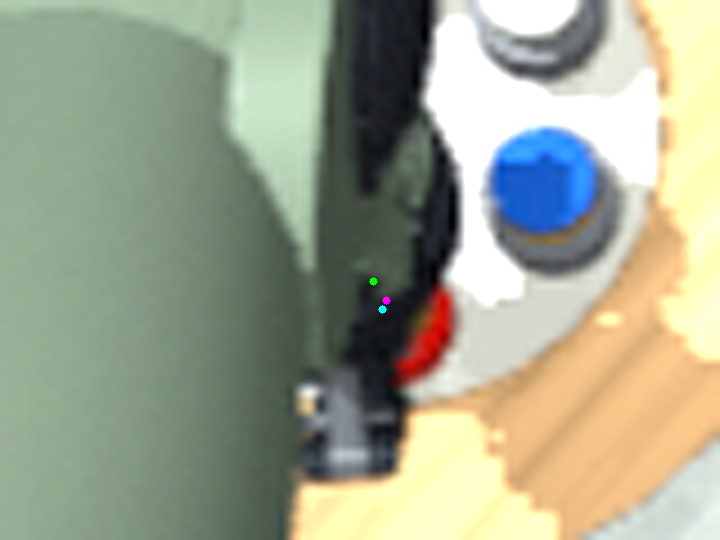

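```bash
python3 -c "
from h import *
a=[]
for n,(x,y),s in(('scene11',None,18),('top11',None,18)):
    c=dict(np.load(n+'.npz')); x,y=proj(c,[.501,.046,.08]).astype(int)
    i=c['frame'][y-14:y+16,x-20:x+20,::-1]; print(n,x,y); i=cv2.resize(np.ascontiguousarray(i),None,fx=s/1.9,fy=s/1.9,interpolation=cv2.INTER_CUBIC); a.append(np.clip(i*1.5,0,255).astype(np.uint8))
cv2.imwrite('pics/c11.png',np.hstack(a))
"
```

```text
Traceback (most recent call last):
TypeError: cannot unpack non-iterable NoneType object
```

```bash
python3 -c "
from h import *
a=[]
for n in('scene11','top11'):
    c=dict(np.load(n+'.npz')); x,y=proj(c,[.501,.046,.08]).astype(int)
    i=c['frame'][y-14:y+16,x-20:x+20,::-1]; print(n,x,y); i=cv2.resize(np.ascontiguousarray(i),None,fx=10,fy=10,interpolation=cv2.INTER_CUBIC); a.append(np.clip(i*1.5,0,255).astype(np.uint8))
cv2.imwrite('pics/c11.png',np.hstack(a))
"
```

```text
scene11 367 189
top11 270 225
```

View pics/c11.png

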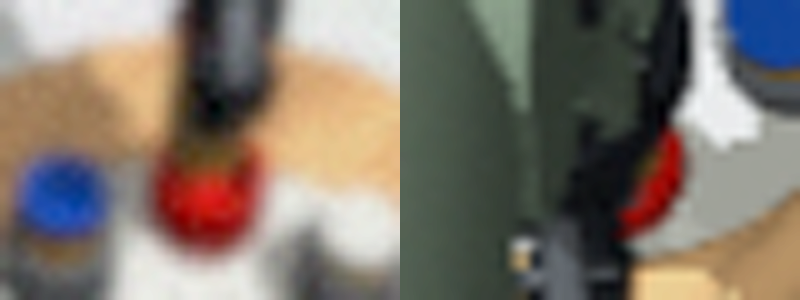

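Scene (left): cup at 155–263 and tube foot at 172–245, both centred near 208, so y is good. Top (right): the brass arc lies inside the red ring. Lowering and watching the force.

Emit:
move_arm:
  targets:
    - [[0, 0, 4, 0, 0, 0, 20], [0, 0, 3, 0, 0, 0, 20], [0, 0, 3, 0, 0, 0, 20], [0, 0, 2, 0, 0, 0, 20], [0, 0, 1, 0, 0, 0, 20], [0, 0, 0, 0, 0, 0, 20]]

```text
t: 19.1
position: [0.501, 0.0462, 0.1066]
tool_rot: [0.74, -0.673, -0.0, -0.0]
force: [1.0, 0.7, -1.1]
finger_gap: 0.345
```

Emit:
move_arm:
  targets:
    - [[0, 0, 1.5, 0, 0, 0, 20], [0, 0, 1.5, 0, 0, 0, 20], [0, 0, 0, 0, 0, 0, 20]]

```text
t: 19.4
position: [0.5014, 0.0464, 0.104]
tool_rot: [0.74, -0.672, 0.0, -0.001]
force: [-0.2, 1.7, 3.1]
finger_gap: 0.347
```

Emit:
move_arm:
  targets:
    - [[-0.8, 0, 0, 0, 0, 0, 20], [0, 0, 0, 0, 0, 0, 20], [0, 0, 0, 0, 0, 0, 20]]

```text
t: 19.7
position: [0.501, 0.047, 0.1034]
tool_rot: [0.74, -0.672, -0.0, -0.0]
force: [1.2, 2.5, -2.0]
finger_gap: 0.343
```

Emit:
move_arm:
  targets:
    - [[-0.6, 0.3, 0, 0, 0, 0, 20], [0, 0, 1, 0, 0, 0, 20], [0, 0, 1, 0, 0, 0, 20], [0, 0, 0, 0, 0, 0, 20]]

```text
t: 20.1
position: [0.5006, 0.0474, 0.1016]
tool_rot: [0.74, -0.673, 0.0, -0.0]
force: [1.1, 1.9, -1.3]
finger_gap: 0.343
```

Emit:
move_arm:
  targets:
    - [[-0.4, -0.5, 1, 0, 0, 0, 20], [0, 0, 1.5, 0, 0, 0, 20], [0, 0, 1.5, 0, 0, 0, 20], [0, 0, 0, 0, 0, 0, 20]]

```text
t: 20.5
position: [0.5007, 0.0477, 0.0973]
tool_rot: [0.74, -0.673, -0.0, 0.0]
force: [0.4, 1.9, -1.6]
finger_gap: 0.342
```

Emit:
move_arm:
  targets:
    - [[-0.3, 0, 1.5, 0, 0, 0, 20], [0, 0, 2, 0, 0, 0, 20], [0, 0, 2, 0, 0, 0, 20], [0, 0, 1.5, 0, 0, 0, 20], [0, 0, 0, 0, 0, 0, 20]]

```text
t: 21.0
position: [0.5006, 0.048, 0.0903]
tool_rot: [0.74, -0.673, -0.0, 0.0]
force: [0.2, 0.3, -1.1]
finger_gap: 0.343
```

Emit:
move_arm:
  targets:
    - [[0, 0, 1.2, 0, 0, 0, 20], [0, 0, 1.2, 0, 0, 0, 20], [0, 0, 1, 0, 0, 0, 20], [0, 0, 0, 0, 0, 0, 20]]

```text
t: 21.4
position: [0.5009, 0.0481, 0.0871]
tool_rot: [0.74, -0.673, -0.0, 0.0]
force: [0.8, -0.0, -1.4]
finger_gap: 0.344
```

Emit:
move_arm:
  targets:
    - [[0, 0, 1, 0, 0, 0, 20], [0, 0, 1, 0, 0, 0, 20], [0, 0, 0, 0, 0, 0, 20]]

```text
t: 21.7
position: [0.5009, 0.0481, 0.0851]
tool_rot: [0.74, -0.673, -0.0, 0.0]
force: [0.3, -0.2, -0.6]
finger_gap: 0.34
```

Emit:
move_arm:
  targets:
    - [[0, 0, 1, 0, 0, 0, 20], [0, 0, 1, 0, 0, 0, 20], [0, 0, 0, 0, 0, 0, 20]]

```text
t: 22.0
position: [0.501, 0.0481, 0.0834]
tool_rot: [0.74, -0.673, 0.0, -0.0]
force: [-1.2, 0.2, 2.8]
finger_gap: 0.342
```

Emit:
move_arm:
  targets:
    - [[0, 0, 0.8, 0, 0, 0, 20], [0, 0, 0, 0, 0, 0, 20], [0, 0, 0, 0, 0, 0, 20]]

```text
t: 22.3
position: [0.501, 0.0481, 0.0827]
tool_rot: [0.74, -0.673, 0.0, -0.0]
force: [-1.6, 0.9, 4.3]
finger_gap: 0.341
```

```bash
python3 z.py 12 | head -3
```

```text
t 22.3 pos [0.501  0.0481 0.0827] q [-0.05  0.4  -0.51  0.66 -0.   -1.72] F [-1.63  0.86  4.29] gap 0.341
turn tool rotvec [-0.0002 -0.0001 -0.0005]
shift mm in current axes [ -0.19   0.67 -82.29]  in target axes [ -0.19   0.69 -82.29]
```

View pics/z12scene.png

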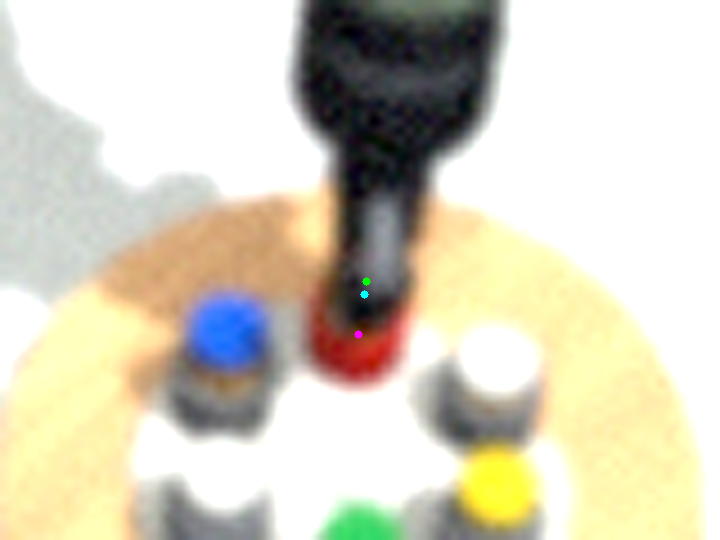

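The TCP height at contact (0.083) and the steady rise in force match full depth. Scene: the tube foot is hidden inside the red cup at (358,340). Releasing gently.

Emit:
move_arm:
  targets:
    - [[0, 0, -0.3, 0, 0, 0, 28], [0, 0, 0, 0, 0, 0, 31], [0, 0, 0, 0, 0, 0, 34], [0, 0, 0, 0, 0, 0, 38], [0, 0, 0, 0, 0, 0, 43], [0, 0, 0, 0, 0, 0, 46], [0, 0, 0, 0, 0, 0, 46]]

```text
t: 23.1
position: [0.5009, 0.0481, 0.0827]
tool_rot: [0.74, -0.673, -0.0, 0.0]
force: [0.5, 0.4, -0.3]
finger_gap: 0.539
```

Emit:
move_arm:
  targets:
    - [[0, 0, -3, 0, 0, 0, 46], [0, 0, -5, 0, 0, 0, 46], [0, 0, -10, 0, 0, 0, 46], [0, 0, -20, 0, 0, 0, 46], [0, 0, -30, 0, 0, 0, 46], [0, 0, -40, 0, 0, 0, 46], [0, 0, -20, 0, 0, 0, 46], [-40, 0, 0, 0, 0, 0, 46], [-45, 0, 0, 0, 0, 0, 46], [-45, 0, 0, 0, 0, 0, 46], [-45, 0, 0, 0, 0, 0, 46], [-45, 0, 0, 0, 0, 0, 46], [-30, 0, 0, 0, 0, 0, 46], [0, 0, 0, 0, 0, 0, 46]]

```text
t: 24.5
position: [0.4765, 0.3005, 0.2116]
tool_rot: [0.742, -0.671, -0.0, -0.001]
force: [0.4, -0.1, 0.4]
finger_gap: 0.538
```

```bash
python3 -c "
from meas import *
for n in('top','scene'):
    c=grab(n); np.savez(n+'13.npz',**c); P=cloud(c); o=np.array([.5597,.054] if n=='top' else [.565,.0533])
    cup(c,o); ptr(c,o); R=red(c)
    t=R&(P[...,2]>.105)&(np.hypot(P[...,0]-.5,P[...,1]-.05)<.06); q=P[t]; print(n,'cap',q.mean(0),np.percentile(q[:,2],[10,50,90]),'ang',np.degrees(np.arctan2(*(np.median(q[:,:2],0)-o)[::-1])))
    # cap angle fit in image
    x,y=proj(c,[.54,.05,.08]).astype(int); i=c['frame'][y-55:y+55,x-55:x+55,::-1]; cv2.imwrite(f'pics/f{n}.png',cv2.resize(np.ascontiguousarray(i),None,fx=5,fy=5,interpolation=2))
rs()"
```

```text
cup [0.5026 0.05  ] r 0.0572 ang -176.0 n 161
ptr [0.4037 0.0389] d 0.1567 ang 185.52 axis dir 5.91 [0.0144 0.0396] 77
top cap [0.49973194 0.04718385 0.12066088] [0.11719545 0.12106135 0.12377373] ang -174.03718215833769
cup [0.4685 0.0471] r 0.0967 ang -176.31 n 47
cup [0.5206 0.0462] r 0.045 ang -170.9 n 34
ptr [0.3985 0.0351] d 0.1675 ang 186.23 axis dir 102.73 [0.0087 0.0117] 6
ptr [0.4299 0.0481] d 0.1352 ang 182.22 axis dir 1.03 [0.0284 0.0321] 56
scene cap [0.50505935 0.0465884  0.11792749] [0.11465892 0.11763657 0.12147684] ang -173.43389969367553
t 24.6 r 0.2565 phi 108.8 z 0.2113 Frad,tan,z -0.06 0.73 -0.03 xang -84.4 zax [ 0. -0. -1.] q [ 0.43  0.36 -0.19  1.02 -0.   -1.24]
```

View pics/ftop.png

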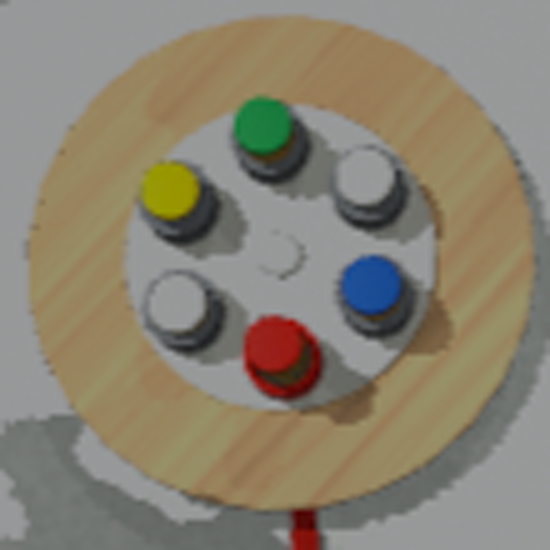

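View pics/fscene.png

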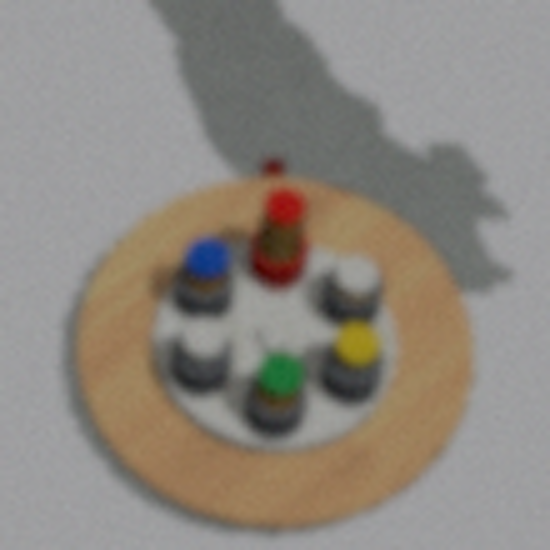

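Both views show the tube upright in the red cup. The cap is at (275,345) in top and (285,208) in scene, with its top at z≈0.121 (0.122 expected). I'll check whether the rack turned during seating.

```bash
python3 -c "
from meas import *
o=np.array([.56,.0537])
for n in('top0','top7','top13'):
    c=dict(np.load(n+'.npz')); h=cv2.cvtColor(c['frame'],cv2.COLOR_RGB2HSV); P=cloud(c)
    for nm,lo,hi in(('blue',105,125),('green',55,85),('yellow',27,33)):
        m=(h[...,0]>=lo)&(h[...,0]<=hi)&(h[...,1]>150)&(h[...,2]>60)&(np.hypot(P[...,0]-.56,P[...,1]-.054)<.1)
        v,u=np.nonzero(m); p=px2w(c,np.array(u.mean()),np.array(v.mean()),z=.1)[:2]-o; print(n,nm,len(u),(np.degrees(np.arctan2(p[1],p[0]))%360).round(2),np.hypot(*p).round(4),end='; ')
    print()
import itertools
a=dict(np.load('top0.npz'));b=dict(np.load('top13.npz')); d=np.abs(a['frame'].astype(int)-b['frame']).max(2)>40
k,l,st,ce=cv2.connectedComponentsWithStats(d.astype(np.uint8)); print([ (s.tolist()) for s in st[1:] if s[4]>30])
"
```

```text
top0 blue 99 78.42 0.0613; top0 green 101 192.51 0.0612; top0 yellow 104 252.66 0.0575; 
top7 blue 102 244.77 0.0601; top7 green 94 5.42 0.0596; top7 yellow 99 65.69 0.0593; 
top13 blue 102 244.96 0.06; top13 green 95 5.36 0.0597; top13 yellow 99 65.76 0.0594; 
[[28, 153, 90, 76, 4019], [255, 174, 22, 22, 308], [278, 185, 17, 17, 116], [239, 187, 24, 29, 322], [0, 191, 209, 209, 16120], [281, 203, 20, 21, 237], [245, 216, 42, 22, 413], [169, 234, 28, 18, 281], [231, 251, 40, 18, 245]]
```

```bash
python3 -c "
from plant import robot
print(robot.sign_off())"
```

```text
the job is handed in; nothing more can be done
None
```

The red-capped coin tube is seated upright in the red cup, the cup faces the pointer, and the job is handed in at about 24.6 s.

**Turning:** I pressed on the bare rim at about 124 mm and dragged the carousel about 169° counter-clockwise. Every downward force I read was 9.4 N or less, and I saw no slip. I only sampled the force between moves.

**Seating:** I gripped the loose tube with the red cap, lifted it and lowered it into the cup. At the mouth it caught briefly at about 4 to 5 N. I shifted it about 2 mm and it went in, and I pressed to about 6 N on the cup floor. Then I let go and backed away.

**Last checks:**
- **Cup at pointer:** in the top camera the cup is at about 185.4° (from three of the fixed tubes) and the pointer at 185.5°. Seating moved the rack by less than 0.2°.
- **Tube depth:** the cap top measured 0.121 m, against 0.122 m for fully seated, and the tube looked upright in both views.
- **Bystanders:** the arm still hid the left side of the top view, so I could not check the mug and the red apple there. Nothing changed elsewhere.
- **Disagreement:** the two cameras differ by about 5 mm in x. I trusted the top one, and the way the tube went in agreed with it. The cap itself reads 186.0°, about 0.5° from the pointer, which the cup's clearance allows.

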